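# Clear the bench: offcuts to the scrap box, spanners back on the shadow board

### The arm

A 6-joint arm with a two-finger parallel gripper is mounted at the origin on the work surface. World frame = base frame: x ahead of the robot, y to its left, z up, the work surface at z = 0. Lengths are in m, angles in degrees, forces in N, time in s.
With the tool pointing down it reaches from about 0.4 to 0.825 m from the base axis. Payload 7 kg.
Tool frame: the origin (TCP) lies on the centre line of the jaws, within the pads' length; the fingertips stand 19 mm ahead of it and the grasp point (between the pads) is the TCP; z points along the fingers, y is the line along which they close (so a half turn about z gives the same grasp; the last joint's range is limited). The gripper opens to 88 mm and grips with 3 to 60 N. Pads are 19 mm wide; open, the fingers measure 130 mm over their backs; the gripper's body (78 mm by 193 mm) begins 47 mm behind the grasp point.
Start: joints at [86.35, 20.546, 0.682, 0, -70.136, -16.507], TCP at [0.233, 0.634, 0.246] pointing down, gripper open.
Joint ranges: [-176.03, 176.03], [-82.01, 121.73], [-58.28, 71.71], [-173.87, 95.51], [-174.79, -0.11], [-173.66, 173.66]. Speed limits (degrees/s): [136.94, 136.94, 172.46, 180, 180, 180].

### API

Orientations are given as [roll, pitch, yaw] about the fixed x, y, z axes, in that order (R = Rz(yaw) Ry(pitch) Rx(roll)).
In Python, from plant import ctrl gives the robot as it stands.
- The arm moves only by the tool move_arm, never from a script. Its argument "motion" is a list of rows, each a list of 3 entries, a list of its own where there are three numbers: the shift along the tool's x, y, z in mm, then the turn, a rotation vector about the tool's x, y, z in degrees, then the closure, from 0 (fully open) to 1 (shut). A call has 1 to 10 rows; each row is the pose to reach, as a shift and turn from the pose commanded when the call began, along the tool's axes at that moment; what a row does not reach only later rows make up. A row lasts 1/12 s, in which the tool goes at most 41.7 mm and 7.16 degrees, less where a joint would pass 70% of its speed; a pose out of reach is approached as far as the arm can. A call with a gripper value outside its range is refused whole. The fingers move at their own pace and stop on an object; the grip force is fixed at half the most. Time passes only in rows, so rows that repeat a pose let the fingers close. It gives the time, the measured TCP pose, the force, the opening and the grip force at its end, in the units of the state.
- ctrl.get_obs(): the state, without advancing time (a new reading comes with each control period).
- ctrl.snapshot(name): name is "scene" or "top"; returns a dict with "color" (384x512x3 uint8, blue, green, red), "camera_matrix" (3x3 intrinsics, pixels), "cam_to_world" (4x4, takes a point from camera to world coordinates). Camera axes: x right, y up, looking along -z (the intrinsics and any distortion apply to the point x, -y, -z); pixel columns grow to the right and rows downward; lengths in m; the calibration is good to about 2 mm. A picture is of the moment at which its call begins. There is no depth.
- ctrl.close_job(): hands the job in; it is judged then, once.
The state is a dict: "clock": time; "joint_pos": joint angles; "qvel": joint speeds; "tau": joint torques, N m; "tool_pos": TCP position; "orientation": TCP orientation; "force": force on the tool from outside, world axes, zero at the start; "moment": the same for the moment, N m; "opening": finger opening in m; "gripper_force": force on a finger pad.
Only numpy, scipy, OpenCV 4.12 (cv2) and the standard library are available. Lean on these libraries where they do the work, as an engineer would, in place of code of your own. Each camera call takes 0.05 s, during which the arm holds its last target. There are 200 camera calls.

### The job

Clear up the bench after the job. Tip the offcuts out of the pan into the scrap box, all of them, and stand the empty pan upright on its cork mat again. Hang every spanner by its ring eye on the peg whose painted outline has its length (longest on the robot's left), slid fully down to the board and hanging down in its outline. There may be two or three spanners and two to four offcuts; leave the glue bottle and the hand plane where they are.

Things in the scene. Friction and masses are not known exactly. Their poses are not given: they have to be found in the camera images.
- spanner_long: loose flat steel spanner 200 mm long, 10 mm thick, 0.18 kg, flat on a 3 mm rubber mat. Origin at mid-length, mid-thickness; x along it to the ring eye, z through its thickness (faces alike). Bar 18 mm wide from x = -66 to +58 mm (grasp here); eye 44 mm outside, 28 mm hole, centre x = +78 mm; open jaw 34 mm wide at -x end. May be absent
- eye_long (a point): centre of the hole in the eye of spanner_long (28 mm, mid-thickness), axes as the spanner's; absent with it
- peg_long (a point): foot, in the board's face, of the left steel peg as seen from the robot: 12 mm in diameter, 50 mm long, square to the board. z along the peg outwards (up and to the robot, 30 degrees from vertical), x up the slope, y to the rack's left. A grey painted outline 200 mm long runs down the slope (-x) from it: the place of spanner_long
- outline_long (a point): where the middle (origin) of spanner_long lies when it hangs in its outline, 78 mm down the slope from peg_long and 5 mm off the board; axes as the peg's
- spanner_middle: loose flat steel spanner 160 mm long, 10 mm thick, 0.14 kg, flat on a 3 mm rubber mat. Origin at mid-length, mid-thickness; x along it to the ring eye, z through its thickness (faces alike). Bar 18 mm wide from x = -46 to +38 mm (grasp here); eye 44 mm outside, 28 mm hole, centre x = +58 mm; open jaw 34 mm wide at -x end. May be absent
- eye_middle (a point): centre of the hole in the eye of spanner_middle (28 mm, mid-thickness), axes as the spanner's; absent with it
- peg_middle (a point): foot, in the board's face, of the middle steel peg as seen from the robot: 12 mm in diameter, 50 mm long, square to the board. z along the peg outwards (up and to the robot, 30 degrees from vertical), x up the slope, y to the rack's left. A grey painted outline 160 mm long runs down the slope (-x) from it: the place of spanner_middle
- outline_middle (a point): where the middle (origin) of spanner_middle lies when it hangs in its outline, 58 mm down the slope from peg_middle and 5 mm off the board; axes as the peg's
- spanner_short: loose flat steel spanner 120 mm long, 10 mm thick, 0.11 kg, flat on a 3 mm rubber mat. Origin at mid-length, mid-thickness; x along it to the ring eye, z through its thickness (faces alike). Bar 18 mm wide from x = -26 to +18 mm (grasp here); eye 44 mm outside, 28 mm hole, centre x = +38 mm; open jaw 34 mm wide at -x end. May be absent
- eye_short (a point): centre of the hole in the eye of spanner_short (28 mm, mid-thickness), axes as the spanner's; absent with it
- peg_short (a point): foot, in the board's face, of the right steel peg as seen from the robot: 12 mm in diameter, 50 mm long, square to the board. z along the peg outwards (up and to the robot, 30 degrees from vertical), x up the slope, y to the rack's left. A grey painted outline 120 mm long runs down the slope (-x) from it: the place of spanner_short
- outline_short (a point): where the middle (origin) of spanner_short lies when it hangs in its outline, 38 mm down the slope from peg_short and 5 mm off the board; axes as the peg's
- rack: fixed wooden tool rack, 300 mm wide (y), 234 mm deep, 155 mm high at the back; origin on the bench, front (-x) to the robot. Its 300 x 270 mm board slopes 30 degrees from level, rising away from the robot: lower edge 110 mm before the origin, 20 mm above the bench; peg feet 215 mm up the slope, pegs 90 mm apart
- pan: loose round steel pan, wooden handle, 0.35 kg, standing on the cork mat. Origin at the centre of its underside, z up. 50 mm high, wall 3 mm, floor 4 mm; wall flares about 40 degrees outwards from 92 mm across at the foot to 172 mm at the rim. Handle: square bar 14 x 14 mm along +x from the rim to x = 210 mm, centre line 48 mm above the underside
- pan_handle (a point): grip point on the pan's handle, 135 mm along +x from the pan's centre, 48 mm above its underside; axes as the pan's
- cork_mat: fixed round cork mat, 170 mm across, 4 mm thick: the pan's place. Origin under its centre on the bench
- scrap_box: fixed open plywood box 150 (x) x 180 (y) mm, 60 mm high, walls and floor 6 mm; origin under its centre on the bench
- offcut_0: loose light-wood offcut block 28 x 24 x 22 mm, 20 g, lying in the pan at the start; origin at the centre of its underside (as first laid). May be absent
- offcut_1: loose light-wood offcut block 28 x 24 x 25 mm, 20 g, lying in the pan at the start; origin at the centre of its underside (as first laid). May be absent
- offcut_2: loose light-wood offcut block 28 x 24 x 28 mm, 20 g, lying in the pan at the start; origin at the centre of its underside (as first laid). May be absent
- offcut_3: loose light-wood offcut block 28 x 24 x 31 mm, 20 g, lying in the pan at the start; origin at the centre of its underside (as first laid). May be absent
- glue_bottle: bystander: yellow glue bottle, 56 mm across, 150 mm high, standing left of the rack; origin under its centre
- plane: bystander: hand plane 150 x 50 mm, 77 mm high, right of the spanners; origin under its centre
Not all that is in view belongs to the job. What is shaped like the spanner_short but green or purple is not meant.

How it is judged (in metres and radians):
On the way:
1. the pan is tipped well over at the scrap box (angle between pan's own z axis and vertical above 1 rad and horizontal distance between pan and scrap_box below 0.25 m), for 0.2 s.
At the end, for the whole second after the job is handed in: Each spanner hangs on its own outline's peg: eye within 13 mm of the axis each way, at most 20 mm off the board, middle within 50 mm of the outline's, within 0.4 rad of the slope, at rest. Offcuts in the box below its rim. Pan upright (0.1 rad) on the cork mat, within 47 mm of centre, at rest (x of eye_long in the frame of peg_long between -0.013 and 0.013 m and y of eye_long in the frame of peg_long between -0.013 and 0.013 m and z of eye_long in the frame of peg_long between -0.003 and 0.02 m and distance between spanner_long and outline_long below 0.05 m and angle between the x axis of spanner_long and the x axis of peg_long, either way round below 0.4 rad and linear speed of each of spanner_long, spanner_middle, spanner_short, pan below 0.02 m/s and x of eye_middle in the frame of peg_middle between -0.013 and 0.013 m and y of eye_middle in the frame of peg_middle between -0.013 and 0.013 m and z of eye_middle in the frame of peg_middle between -0.003 and 0.02 m and distance between spanner_middle and outline_middle below 0.05 m and angle between the x axis of spanner_middle and the x axis of peg_middle, either way round below 0.4 rad and x of eye_short in the frame of peg_short between -0.013 and 0.013 m and y of eye_short in the frame of peg_short between -0.013 and 0.013 m and z of eye_short in the frame of peg_short between -0.003 and 0.02 m and distance between spanner_short and outline_short below 0.05 m and angle between the x axis of spanner_short and the x axis of peg_short, either way round below 0.4 rad and x of offcut_0 in the frame of scrap_box between -0.073 and 0.073 m and y of offcut_0 in the frame of scrap_box between -0.088 and 0.088 m and height (world z) of each of offcut_0, offcut_1, offcut_2, offcut_3 below 0.062 m and x of offcut_1 in the frame of scrap_box between -0.073 and 0.073 m and y of offcut_1 in the frame of scrap_box between -0.088 and 0.088 m and x of offcut_2 in the frame of scrap_box between -0.073 and 0.073 m and y of offcut_2 in the frame of scrap_box between -0.088 and 0.088 m and x of offcut_3 in the frame of scrap_box between -0.073 and 0.073 m and y of offcut_3 in the frame of scrap_box between -0.088 and 0.088 m and horizontal distance between pan and cork_mat below 0.047 m and angle between pan's own z axis and vertical below 0.1 rad and height (world z) of pan below 0.012 m); the robot touches nothing.
It fails at once if the glue bottle is pushed more than 40 mm away (distance of glue_bottle from where it was at the start of the episode above 0.04 m).
It fails at once if the plane is pushed more than 40 mm away (distance of plane from where it was at the start of the episode above 0.04 m).
Of spanner_long, spanner_middle, spanner_short only 2 to 3 are there at a start; the rules pass over those that are not, and their reading is None.
Of offcut_0, offcut_1, offcut_2, offcut_3 only 2 to 4 are there at a start; the rules pass over those that are not, and their reading is None.
At some moment in a run one of spanner_long, spanner_middle, spanner_short, pan may be knocked a few centimetres aside while the robot is not near it.
It also fails if it takes over 210 s, if anything falls off the work surface, if the arm or the gripper's body presses on something with over 40 N, if the wrist force passes 120 N, or if a joint passes its speed limit or range.

## Working session

There is one attempt and no reset: what is moved stays moved. The work goes in short steps, Python scripts to look and compute and a tool call to move; the robot and the scene stay as the last step left them, time stands still between calls to the robot, and variables do not carry over. Pictures are saved under pics/ and viewed, at most 14 in all, crops included, and the job is handed in when it is done.

Besides the shell and the picture viewer there is one more tool, called as name([rows], argument=value, ...), one row to a line, values as JSON. move_arm: Moves the arm, as the interface text tells. Its arguments: {"type":"object","properties":{"motion":{"type":"array"}},"required":["motion"]}

```bash
mkdir -p pics; ls
python3 - <<'E'
from plant import ctrl
import cv2,numpy as np
for n in("scene","top"):
    s=ctrl.snapshot(n); cv2.imwrite(f"pics/{n}0.png",s["color"]); print(n,np.round(s["camera_matrix"],1).tolist(),np.round(s["cam_to_world"],3).tolist(),[k for k in s])
print(ctrl.get_obs())
E
```

```text
pics
scene [[415.6, 0.0, 260.6], [0.0, 415.6, 192.8], [0.0, 0.0, 1.0]] [[0.209, -0.813, 0.543, 1.262], [0.978, 0.181, -0.105, -0.142], [-0.013, 0.553, 0.833, 1.262], [0.0, 0.0, 0.0, 1.0]] ['color', 'camera_matrix', 'cam_to_world']
top [[383.6, 0.0, 254.7], [0.0, 383.6, 190.4], [0.0, 0.0, 1.0]] [[-0.05, 0.978, -0.202, 0.244], [-0.999, -0.049, 0.012, -0.001], [0.002, 0.202, 0.979, 1.266], [0.0, 0.0, 0.0, 1.0]] ['color', 'camera_matrix', 'cam_to_world']
{'clock': 0.1, 'joint_pos': array([ 8.63518010e+01,  2.05868872e+01,  6.38752670e-01, -1.79676277e-02,
       -7.01370161e+01, -1.65043731e+01]), 'qvel': array([-0.01039845, -0.08173098,  0.13850714,  0.03994382,  0.03952281,
       -0.07264641]), 'tau': array([-1.78356826e-03, -5.84162092e+01,  2.93750435e+01,  7.01554075e+00,
        1.01378281e-02, -5.53693224e-05]), 'tool_pos': array([0.23245965, 0.63326164, 0.2447186 ]), 'orientation': array([ 1.79913559e+02, -7.99685200e-03, -2.01586836e+01]), 'force': array([ 0.49612497, -0.06185423,  0.48901005]), 'moment': array([ 0.04209258,  0.01446724, -0.07017995]), 'gripper_force': 0.0, 'opening': 0.08787753388630916}
```

View pics/scene0.png

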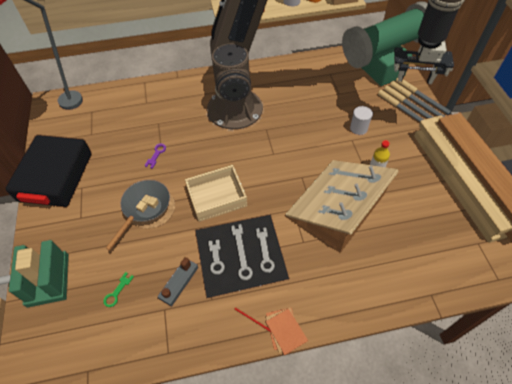

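View pics/top0.png

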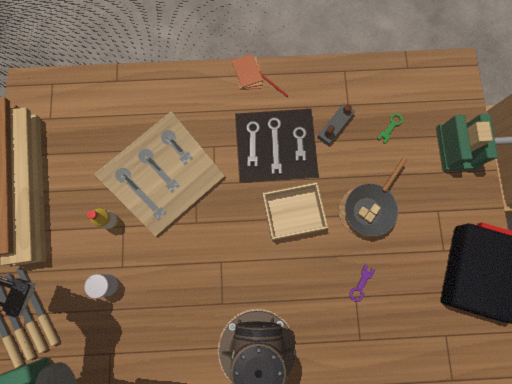

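The top view shows three spanner-like steel pieces on the black mat at (252,143), (275,146) and (300,143). The decoys are green at (391,128) and purple at (362,284), both off the mat, so the three grey ones are meant. The pan is at (371,211), the box at (295,212), and the rack at (160,173). I'll confirm in enlarged crops.

Run:
```python
import cv2
t=cv2.imread("pics/top0.png")
cv2.imwrite("pics/c1.png",cv2.resize(t[95:245,230:430],None,fx=4,fy=4,interpolation=cv2.INTER_CUBIC))
cv2.imwrite("pics/c2.png",cv2.resize(t[105:240,90:240],None,fx=4.4,fy=4.4,interpolation=cv2.INTER_CUBIC))
```

```text
(no output)
```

View pics/c1.png

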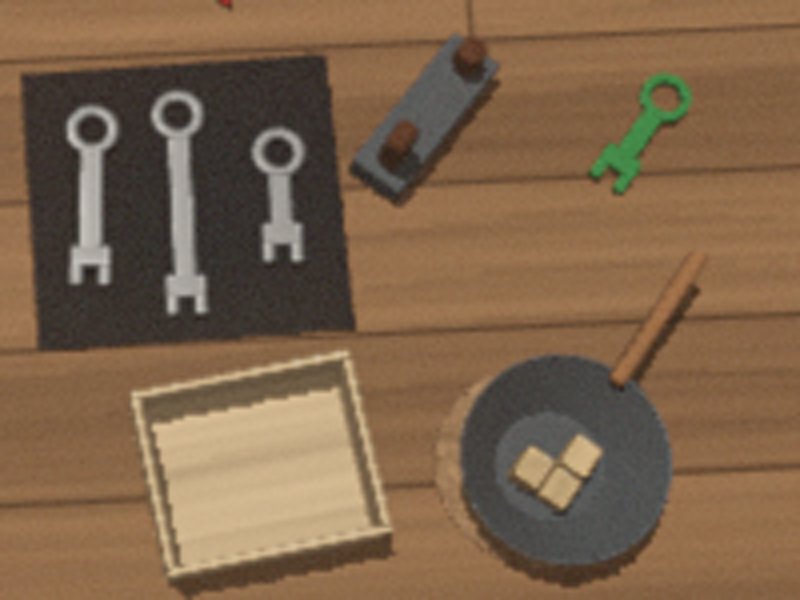

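View pics/c2.png

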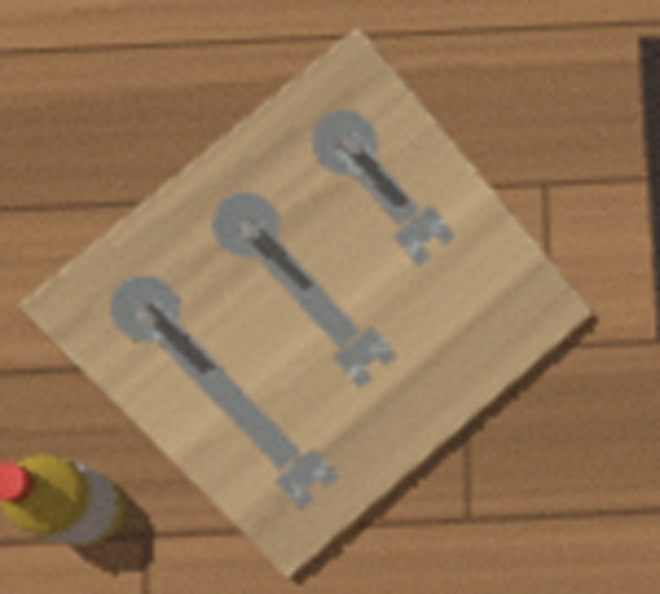

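The crop shows middle (eye at crop (92,130)), long (178,117) and short (279,152), all steel on the mat. The green one is off the mat. There are three offcuts in the pan around crop (557,470), and the handle tip is at (700,255). The rack crop shows peg feet near (345,140), (245,222) and (145,305), with the bottle at the left.

```bash
cat > h.py <<'E'
import cv2,numpy as np
from scipy.optimize import least_squares
from scipy.spatial.transform import Rotation as R
from plant import ctrl
def proj(s,P):
    T=s["cam_to_world"];p=(np.atleast_2d(P)-T[:3,3])@T[:3,:3];p=p*[1,-1,-1];q=p@s["camera_matrix"].T;return q[:,:2]/q[:,2:]
def unp(s,uv,z):
    uv=np.atleast_2d(uv);d=np.c_[uv,np.ones(len(uv))]@np.linalg.inv(s["camera_matrix"]).T*[1,-1,-1]
    T=s["cam_to_world"];d=d@T[:3,:3].T;o=T[:3,3];return o+d*((np.asarray(z)-o[2])/d[:,2])[:,None]
def rect(s,x0,x1,y0,y1,z,k=2000):   # rows: x decreasing, cols: y decreasing, k px/m
    X=np.arange(x1,x0,-1/k);Y=np.arange(y1,y0,-1/k);xx,yy=np.meshgrid(X,Y,indexing='ij')
    m=proj(s,np.c_[xx.ravel(),yy.ravel(),np.full(xx.size,z)]).astype(np.float32).reshape(*xx.shape,2)
    return cv2.remap(s["color"],m,None,cv2.INTER_LINEAR)
def spanners(s,b=(0.45,0.85,-0.3,0.2),z=0.013,k=2000):
    im=rect(s,*b,z,k);h=cv2.cvtColor(im,cv2.COLOR_BGR2HSV)
    m=((h[...,1]<45)&(h[...,2]>115)).astype(np.uint8);m=cv2.morphologyEx(m,cv2.MORPH_OPEN,np.ones((5,5)))
    out=[]
    for c in cv2.findContours(m,cv2.RETR_EXTERNAL,cv2.CHAIN_APPROX_NONE)[0]:
        if cv2.contourArea(c)<4000: continue
        (cx,cy),(w,hh),a=cv2.minAreaRect(c);L=max(w,hh)/k
        mm=np.zeros(m.shape,np.uint8);cv2.drawContours(mm,[c],-1,1,-1)
        vy,vx=np.nonzero(mm);P=np.c_[b[1]-vy/k,b[3]-vx/k];mu=P.mean(0)
        u=np.linalg.svd(P[::7]-mu,full_matrices=False)[2][0]
        t=(P-mu)@u;n=(P-mu)@[-u[1],u[0]];
        lo,hi=t.min(),t.max();wl=np.ptp(n[t<lo+.04]);wh=np.ptp(n[t>hi-.04])
        if wl>wh:u=-u;t=-t;lo,hi=-hi,-lo
        mid=mu+u*(lo+hi)/2;nb=((P-mu)@[-u[1],u[0]]);sel=(t>hi-.044);nn=(nb[sel].min()+nb[sel].max())/2
        eye=mu+u*(hi-.022)+nn*np.array([-u[1],u[0]])
        out.append(dict(L=round(hi-lo,4),mid=mid.round(4),eye=eye.round(4),yaw=round(np.degrees(np.arctan2(u[1],u[0])),1),W=(round(wl,3),round(wh,3))))
    return out
E
cat > m.py <<'E'
from h import *
S={n:ctrl.snapshot(n) for n in("top","scene")}
for n in S:
    for o in spanners(S[n]): print(n,o)
s=S["top"]
c1=lambda p:np.array(p)/4+[230,95]-.4
c2=lambda p:np.array(p)/4.4+[90,105]-.4
B=unp(s,c1([(133,393),(347,353),(390,532),(172,577)]),.06);print("box",B.mean(0).round(4),np.linalg.norm(np.diff(B,axis=0),axis=1).round(3),np.degrees(np.arctan2(*(B[0]-B[1])[[1,0]])))
print("pan",unp(s,c1([(567,460)]),.053).round(4),"handle ends",unp(s,c1([(701,254),(620,383)]),.053).round(4))
print("offcuts",unp(s,c1([(533,467),(582,455),(560,490)]),.03).round(4))
def rk(p,pts):
    c,sn=np.cos(p[2]),np.sin(p[2]);X=[]
    for a,y in pts:
        x=-.11+a*np.cos(np.pi/6);z=.02+a*.5;X.append([p[0]+c*x-sn*y,p[1]+sn*x+c*y,z])
    return np.array(X)
pts=[(.27,-.15),(.27,.15),(0,.15),(0,-.15),(.215,.09),(.215,0),(.215,-.09)]
px=c2([(357,30),(22,303),(292,578),(595,315),(145,307),(245,223),(344,141)])
f=least_squares(lambda p:(proj(s,rk(p,pts))-px).ravel(),[.55,.3,.8]);print("rack",f.x[:2].round(4),np.degrees(f.x[2]).round(2),"res",f.fun.reshape(-1,2).round(1).tolist())
f0=f
print("bottle cap",unp(s,c2([(10,483)]),.15).round(3))
print("plane knobs",unp(s,c1([(472,50),(403,135)]),.077).round(3),"plane body",unp(s,c1([(355,175),(400,202),(498,70),(455,38)]),.03).round(3))
np.save("rack.npy",f.x)
v=S["scene"]["color"].copy()
for q in proj(S["scene"],rk(f.x,pts)): cv2.circle(v,tuple(int(i) for i in q.round()),1,(0,0,255),-1)
for n in ("scene",):
    for o in spanners(s): 
        for k in("eye","mid"): cv2.circle(v,tuple(int(i) for i in proj(S[n],[*o[k],.013])[0].round()),1,(0,0,255),-1)
for P in [[*unp(s,c1([(567,460)]),.053)[0]],*B.tolist(),*unp(s,c1([(701,254)]),.053).tolist(),*unp(s,c2([(10,483)]),.15).tolist()]: cv2.circle(v,tuple(int(i) for i in proj(S[n],P)[0].round()),1,(0,0,255),-1)
cv2.imwrite("pics/ov.png",cv2.resize(v[110:310,100:420],None,fx=2.5,fy=2.5,interpolation=cv2.INTER_NEAREST))
E
python3 m.py
```

```text
top {'L': np.float64(0.1179), 'mid': array([ 0.6597, -0.1783]), 'eye': array([ 0.6966, -0.1792]), 'yaw': np.float64(-1.4), 'W': (np.float64(0.044), np.float64(0.033))}
top {'L': np.float64(0.1591), 'mid': array([ 0.6681, -0.0165]), 'eye': array([ 0.7255, -0.0204]), 'yaw': np.float64(-3.5), 'W': (np.float64(0.043), np.float64(0.034))}
top {'L': np.float64(0.1979), 'mid': array([ 0.6581, -0.0935]), 'eye': array([ 0.735 , -0.0942]), 'yaw': np.float64(-0.7), 'W': (np.float64(0.044), np.float64(0.034))}
scene {'L': np.float64(0.1222), 'mid': array([ 0.6589, -0.1816]), 'eye': array([ 0.698 , -0.1825]), 'yaw': np.float64(-1.6), 'W': (np.float64(0.044), np.float64(0.036))}
scene {'L': np.float64(0.1627), 'mid': array([ 0.6677, -0.0198]), 'eye': array([ 0.727 , -0.0233]), 'yaw': np.float64(-3.5), 'W': (np.float64(0.044), np.float64(0.035))}
scene {'L': np.float64(0.2017), 'mid': array([ 0.6577, -0.0968]), 'eye': array([ 0.7365, -0.0978]), 'yaw': np.float64(-0.7), 'W': (np.float64(0.044), np.float64(0.036))}
box [ 0.4218 -0.1399  0.06  ] [0.176 0.147 0.176] 97.93790288999506
pan [[ 0.4127 -0.3856  0.053 ]] handle ends [[ 0.5777 -0.5148  0.053 ]
 [ 0.4732 -0.4354  0.053 ]]
offcuts [[ 0.4116 -0.3646  0.03  ]
 [ 0.4194 -0.4056  0.03  ]
 [ 0.3917 -0.3845  0.03  ]]
rack [0.5461 0.2668] 39.49 res [[0.6, -0.8], [-0.7, 0.6], [-0.8, 0.1], [-0.1, -0.7], [0.2, 0.2], [0.4, 0.3], [0.4, 0.2]]
bottle cap [[0.426 0.465 0.15 ]]
plane knobs [[ 0.755 -0.338  0.077]
 [ 0.684 -0.274  0.077]] plane body [[ 0.668 -0.241  0.03 ]
 [ 0.642 -0.277  0.03 ]
 [ 0.756 -0.371  0.03 ]
 [ 0.787 -0.337  0.03 ]]
```

View pics/ov.png

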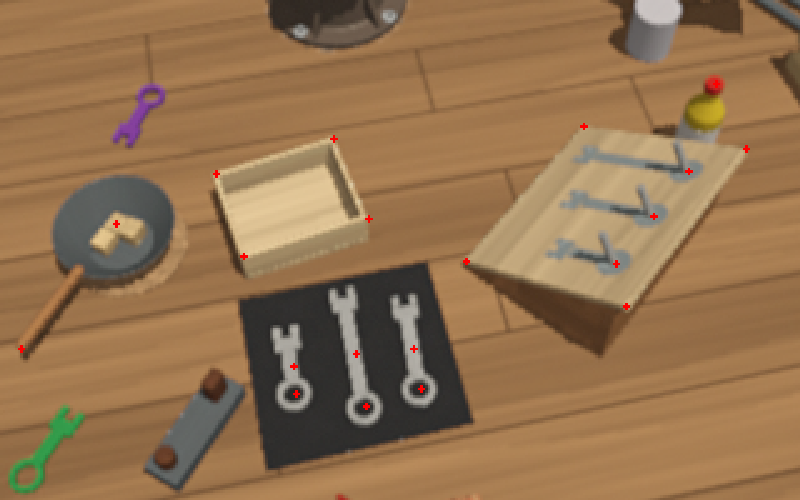

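Both cameras agree within about 3 mm, so I'll use the mean. The scene overlay shows the points landing on the box corners, peg feet, bar middles and handle tip. Now I'll move off the start pose and collect joint/pose data for a kinematic model.

move_arm([
  [[241,196,-43],[0,0,0],0.3],
  [[241,196,-43],[0,0,0],0.3],
  [[241,196,-43],[0,0,0],0.3],
  [[241,196,-43],[0,0,0],0.3],
  [[241,196,-43],[0,0,0],0.3],
  [[241,196,-43],[0,0,0],0.3],
  [[241,196,-43],[0,0,0],0.3],
  [[241,196,-43],[0,0,0],0.3],
])

```text
clock: 0.87
tool_pos: [0.3925, 0.3633, 0.2896]
orientation: [-180.0, -0.0, -20.2]
force: [0.4, 1.6, -0.3]
opening: 0.0617
gripper_force: 0.0
```

```bash
cat > log.py <<'E'
from h import *
import json
o=ctrl.get_obs();r=[*o["joint_pos"],*o["tool_pos"],*o["orientation"]]
open("log.jsonl","a").write(json.dumps([float(v) for v in r])+"\n");print(o["clock"],np.round(r,3).tolist(),np.round(o["qvel"],1),o["force"].round(1),o["opening"],o["gripper_force"])
E
python3 log.py
```

```text
0.8667 [63.815, 5.711, -13.013, 0.019, -71.23, 5.952, 0.393, 0.363, 0.29, -179.957, -0.023, -20.227] [-23.   -5.8  -2.3  -0.4  -2.8  22.1] [ 0.4  1.6 -0.3] 0.06167705341403376 0.0
```

move_arm([
  [[241,196,-42],[0,0,0],0.3],
  [[241,196,-42],[0,0,0],0.3],
  [[241,196,-42],[0,0,0],0.3],
  [[241,196,-42],[0,0,0],0.3],
  [[241,196,-42],[0,0,0],0.3],
  [[241,196,-42],[0,0,0],0.3],
  [[241,196,-42],[0,0,0],0.3],
  [[241,196,-42],[0,0,0],0.3],
  [[241,196,-42],[0,0,0],0.3],
])

```text
clock: 1.62
tool_pos: [0.5517, 0.0961, 0.3309]
orientation: [180.0, -0.0, -20.4]
force: [-0.7, 0.8, -0.3]
opening: 0.0615
gripper_force: 0.0
```

```bash
python3 log.py
```

```text
1.6167 [29.941, 7.13, -6.089, 0.049, -76.78, 39.67, 0.552, 0.096, 0.331, 179.97, -0.038, -20.378] [ 3.4 -0.8 -1.9 -1.2  0.8 -4.1] [-0.7  0.8 -0.3] 0.06147645206849183 0.0
```

move_arm([
  [[0,0,0],[40,0,0],0.3],
  [[0,0,0],[40,0,0],0.3],
  [[0,0,0],[40,0,0],0.3],
  [[0,0,0],[40,0,0],0.3],
  [[0,0,0],[40,0,0],0.3],
  [[0,0,0],[40,0,0],0.3],
  [[0,0,0],[40,0,0],0.3],
  [[0,0,0],[40,0,0],0.3],
])

```text
clock: 2.28
tool_pos: [0.55, 0.098, 0.3302]
orientation: [-140.1, 0.1, -20.3]
force: [0.5, -0.9, 1.0]
opening: 0.0616
gripper_force: 0.0
```

```bash
python3 log.py
```

```text
2.2833 [3.733, 2.238, -6.989, -39.32, -67.636, 77.083, 0.55, 0.098, 0.33, -140.102, 0.066, -20.342] [ 2.8 -0.2  0.9  1.9  0.3 -1.3] [ 0.5 -0.9  1. ] 0.06158915859262447 0.0
```

move_arm([
  [[0,50,50],[-40,0,0],0.3],
  [[0,50,50],[-40,0,0],0.3],
  [[0,50,50],[-40,0,0],0.3],
  [[0,50,50],[-40,0,0],0.3],
  [[0,50,50],[-40,0,0],0.3],
  [[0,50,50],[-40,0,0],0.3],
  [[0,50,50],[-40,0,0],0.3],
  [[0,50,50],[-40,0,0],0.3],
])

```text
clock: 2.95
tool_pos: [0.5481, 0.0966, 0.2599]
orientation: [179.9, -0.0, -19.9]
force: [-0.8, -1.1, -0.5]
opening: 0.0616
gripper_force: 0.0
```

```bash
python3 log.py
python3 - <<'E'
from h import *
import json
D=np.array([json.loads(l) for l in open("log.jsonl")]+[[86.35,20.587,.639,-.018,-70.137,-16.504,.23246,.63326,.24472,179.91,-.008,-20.159]])
def fk(q,p,s4,s5,s6):
    a1,h,L2,a3,L3,d6=p;r=np.radians(q)
    A=R.from_euler('z',r[0]);B=A*R.from_euler('y',r[1]);C=B*R.from_euler('y',-r[2])
    E=C*R.from_euler('x',s4*r[3])*R.from_euler('y',s5*r[4])
    P=A.apply([a1,0,h])+B.apply([0,0,L2])+C.apply([L3,0,a3])+E.apply([d6,0,0])
    return P,E*R.from_euler('x',s6*r[5])
for s4 in(1,-1):
  for s6 in(1,-1):
    f=least_squares(lambda p:np.concatenate([fk(d,p,s4,-1,s6)[0]-d[6:9] for d in D]),[.1,.35,.35,0,.35,.2])
    M=[(fk(d,f.x,s4,-1,s6)[1].inv()*R.from_euler('xyz',d[9:],degrees=True)).as_rotvec(degrees=True) for d in D]
    print(s4,s6,f.x.round(4),abs(f.fun).max(),np.round(M,1).tolist())
E
```

```text
2.95 [30.205, 8.87, -13.243, 0.076, -67.893, 39.879, 0.548, 0.097, 0.26, 179.95, -0.05, -19.888] [-2.6 -1.5 -0.4 -1.9  0.6  1.5] [-0.8 -1.1 -0.5] 0.06160975048160004 0.0
1 1 [ 0.094   0.1244  0.5587 -0.3403  0.4941 -0.0881] 0.19180879904130516 [[-77.9, 63.3, -78.0], [-121.7, 11.4, -121.8], [-139.7, -72.4, -43.0], [-121.9, 11.0, -122.1], [-44.4, 81.8, -44.4]]
1 -1 [ 0.094   0.1244  0.5587 -0.3403  0.4941 -0.0881] 0.19180879904130516 [[-69.3, 69.3, -69.3], [-69.3, 69.4, -69.3], [-5.6, 18.8, -58.5], [-69.3, 69.4, -69.4], [-69.3, 69.3, -69.2]]
-1 1 [ 0.2468  0.1063  0.5788 -0.2127  0.2822  0.1049] 0.1915661427137313 [[-78.0, 63.2, -78.0], [-121.7, 11.4, -121.7], [87.8, 55.1, 87.8], [-121.9, 10.9, -121.9], [-44.4, 81.8, -44.4]]
-1 -1 [ 0.2468  0.1063  0.5788 -0.2127  0.2822  0.1049] 0.1915661427137313 [[-69.3, 69.3, -69.3], [-69.3, 69.3, -69.3], [-69.3, 69.3, -69.3], [-69.3, 69.3, -69.3], [-69.3, 69.3, -69.3]]
```

```bash
cat > kin.py <<'E'
from h import *
import json
M0=R.from_rotvec([-69.2820,69.2820,-69.2820],degrees=True)
def fk(q,p):
    a1,dy,h,L2,a3,L3,d6,e=p;r=np.radians(q)
    A=R.from_euler('z',r[0]);B=A*R.from_euler('y',r[1]);C=B*R.from_euler('y',-r[2])
    F=C*R.from_euler('x',-r[3]);E=F*R.from_euler('y',-r[4])
    P=A.apply([a1,dy,h])+B.apply([0,0,L2])+C.apply([L3,0,a3])+F.apply([0,e,0])+E.apply([d6,0,0])
    return P,E*R.from_euler('x',-r[5])*M0
def fit():
    D=np.array([json.loads(l) for l in open("log.jsonl")])
    prior=np.array([0,-.19,.3,.4,0,.4,.2,0])
    f=least_squares(lambda p:np.concatenate([np.concatenate([fk(d,p)[0]-d[6:9] for d in D]),1e-4*(p-prior)]),prior)
    return f.x,abs(f.fun[:-8]).max()
LO=np.array([-176,-82,-58.2,-173.8,-174.7,-.2][:0] or [-176.,-82,-58.2,-173.8,-174.7,-173.6]);HI=np.array([176,121.7,71.7,95.5,-.2,173.6])
def ik(P,Rt,p,q0):
    g=lambda q:np.concatenate([(fk(q,p)[0]-P)*10,(fk(q,p)[1].inv()*Rt).as_rotvec()])
    f=least_squares(g,np.clip(q0,LO+.1,HI-.1),bounds=(LO,HI),x_scale=50);return f.x,abs(f.fun).max()
E
python3 - <<'E'
from kin import *
p,e=fit();print(p.round(4),e);np.save("p.npy",p)
E
```

```text
[ 0.     -0.      0.1988  0.6016  0.      0.4636  0.359  -0.1918] 3.513586122050327e-08
```

```bash
cat >> kin.py <<'E'
p=np.array([0,0,.1988,.6016,0,.4636,.359,-.1918])
def pts(q):
    r=np.radians(q);A=R.from_euler('z',r[0]);B=A*R.from_euler('y',r[1]);C=B*R.from_euler('y',-r[2]);F=C*R.from_euler('x',-r[3])
    a=A.apply([0,0,p[2]]);b=a+B.apply([0,0,p[3]]);c=b+C.apply([p[5],0,0]);d=c+F.apply([0,p[7],0]);return np.array([b,c,d])
def tool(x,z):
    x=np.array(x,float);z=np.array(z,float);x/=np.linalg.norm(x);z/=np.linalg.norm(z);return R.from_matrix(np.c_[x,np.cross(z,x),z])
def yd(a):a=np.radians(a);return np.array([np.cos(a),np.sin(a),0])
E
python3 - <<'E'
from kin import *
p[:]=np.load("p.npy")
q0=ctrl.get_obs()["joint_pos"]
G=.115;pan=np.array([.413,-.387]);box=np.array([.422,-.1415])
for f in(0,1):
  for s in(1,-1):
    for phi in(-40,-20,0,8,20,40):
        h0=yd(-38);T0=tool(h0*(1-2*f),[0,0,-1])
        q,e=ik([*(pan+G*h0[:2]),.052],T0,p,[-20,20,-5,0,-70,90-180*f]);E=[e];Q=[q]
        q1=q
        H=yd(phi)
        n=s*np.cross([0,0,1],H)
        for th in(0,20,40,60,75,90,100,110):
            rot=R.from_rotvec(np.cross([0,0,1],n)*np.radians(th))
            T=rot*tool(H*(1-2*f),[0,0,-1]);c=np.r_[box-.03*n[:2]*(th>0),.17 if th<95 else .21]+G*H
            q,e=ik(c,T,p,q);E.append(e);Q.append(q)
        Q=np.array(Q);print(f,s,phi,"err",np.round(E,3).max(),"maxstep",abs(np.diff(Q,axis=0)).max().round(),"90",Q[-3].round(),"110",Q[-1].round(),"wrist z",pts(Q[-1])[:,2].round(2),np.linalg.norm(pts(Q[-1])[:,:2],axis=1).round(2)) if max(E)<.02 else print(f,s,phi,np.round(E,2))
E
```

```text
0 1 -40 err 0.0 maxstep 25.0 90 [  15.   51.  -23.   36. -104.   10.] 110 [  14.   57.  -24.   38. -117.    6.] wrist z [0.53 0.07 0.09] [0.5  0.57 0.71]
0 1 -20 err 0.0 maxstep 27.0 90 [ 23.  47. -35.  48. -95.   6.] 110 [  21.   54.  -36.   49. -110.   -0.] wrist z [0.55 0.09 0.09] [0.49 0.49 0.64]
0 1 0 err 0.0 maxstep 31.0 90 [ 29.  43. -49.  62. -89.  -2.] 110 [  27.   52.  -49.   60. -105.   -9.] wrist z [0.57 0.12 0.09] [0.47 0.39 0.56]
0 1 8 err 0.0 maxstep 33.0 90 [ 30.  41. -55.  68. -88.  -6.] 110 [  29.   51.  -54.   65. -104.  -14.] wrist z [0.58 0.13 0.09] [0.47 0.35 0.52]
0 1 20 [0.   0.   0.   0.   0.05 0.1  0.1  0.09 0.07]
0 1 40 [0.   0.   0.   0.07 0.26 0.37 0.39 0.38 0.31]
0 -1 -40 err 0.0 maxstep 26.0 90 [-54.  42.  -8. -79. -99. 141.] 110 [ -55.   50.   -7.  -89. -115.  145.] wrist z [0.58 0.19 0.09] [0.46 0.71 0.55]
0 -1 -20 err 0.0 maxstep 27.0 90 [ -44.   45.    2.  -73. -108.  136.] 110 [ -46.   53.    3.  -84. -122.  137.] wrist z [0.56 0.21 0.09] [0.48 0.78 0.63]
0 -1 0 err 0.0 maxstep 31.0 90 [ -35.   49.   11.  -67. -117.  134.] 110 [ -37.   55.   11.  -
[... 1161 characters left out ...]
.] 110 [ -46.   53.    3.  -84. -122.  -43.] wrist z [0.56 0.21 0.09] [0.48 0.78 0.63]
1 -1 0 err 0.0 maxstep 31.0 90 [ -35.   49.   11.  -67. -117.  -46.] 110 [ -37.   55.   11.  -79. -130.  -49.] wrist z [0.54 0.22 0.09] [0.49 0.83 0.7 ]
1 -1 8 err 0.0 maxstep 33.0 90 [ -31.   50.   14.  -64. -121.  -46.] 110 [ -33.   56.   14.  -77. -134.  -51.] wrist z [0.54 0.23 0.09] [0.5  0.84 0.72]
1 -1 20 err 0.0 maxstep 36.0 90 [ -25.   52.   17.  -60. -126.  -45.] 110 [ -28.   57.   17.  -74. -139.  -52.] wrist z [0.53 0.23 0.09] [0.51 0.86 0.75]
1 -1 40 err 0.0 maxstep 40.0 90 [ -15.   54.   19.  -51. -132.  -40.] 110 [ -17.   58.   20.  -66. -146.  -49.] wrist z [0.51 0.22 0.09] [0.51 0.88 0.77]
```

```bash
cat > plan.py <<'E'
from kin import *
def plan(W,vmax=40.,wmax=7.0,settle=1):
    """W: list of (pos,Rot,closure[,rows]); prints calls of (shift mm, turn deg, closure, rows) chained from the measured pose"""
    o=ctrl.get_obs();P=o["tool_pos"];Q=R.from_euler('xyz',o["orientation"],degrees=True);q=o["joint_pos"]
    print("t",round(o["clock"],2),"at",P.round(4),o["orientation"].round(1),"open",round(o["opening"],4),"gf",round(float(o["gripper_force"]),1),"F",o["force"].round(1))
    for w in W:
        Pt,Qt,cl=np.array(w[0],float),w[1],w[2];ext=w[3] if len(w)>3 else settle
        d=np.linalg.norm(Pt-P)*1000;a=(Q.inv()*Qt).magnitude()*180/np.pi
        n=max(d/vmax,a/wmax);k=max(1,int(np.ceil((n+ext)/10)))
        P0,Q0=P,Q;rv=(Q0.inv()*Qt).as_rotvec()
        for i in range(1,k+1):
            tp=P0+(Pt-P0)*i/k;tq=Q0*R.from_rotvec(rv*i/k)
            sh=np.round(Q.inv().apply(tp-P)*1000);tu=np.round((Q.inv()*tq).as_rotvec(degrees=True),1)
            nr=min(10,int(np.ceil(n/k+(ext if i==k else 0))))
            P=P+Q.apply(sh/1000);Q=Q*R.from_rotvec(tu,degrees=True);q,e=ik(P,Q,p,q)
            print(sh.astype(int).tolist(),tu.tolist(),cl,"rows",max(nr,1),"| ->",P.round(3),"q",q.round().astype(int),"" if e<.01 else f"IKERR {e:.2f}")
E
cat > panpose.py <<'E'
from plan import *
G=.115;pan=np.array([.413,-.387]);box=np.array([.422,-.1415]);hd=-38.
T0=tool(yd(hd),[0,0,-1]);g=pan+G*yd(hd)[:2]
def tip(th,h,phi=-20,off=.03):
    H=yd(phi);n=-np.cross([0,0,1],H)
    rot=R.from_rotvec(np.cross([0,0,1],n)*np.radians(th))
    return np.r_[box-off*n[:2],h]+G*H, rot*tool(H,[0,0,-1])
E
python3 - <<'E'
from panpose import *
plan([((*g,.2),T0,.3,2),((*g,.052),T0,.3,2)])
E
```

```text
t 2.95 at [0.5481 0.0966 0.2599] [179.9  -0.  -19.9] open 0.0616 gf 0.0 F [-0.8 -1.1 -0.5]
[73, 268, 30] [0.0, -0.0, 9.1] 0.3 rows 7 | -> [ 0.526 -0.18   0.23 ] q [  1  10 -16   0 -64  60] 
[115, 253, 30] [0.0, -0.1, 9.0] 0.3 rows 9 | -> [ 0.504 -0.457  0.2  ] q [-26  23  -2   0 -65  78] 
[0, 0, 148] [0.0, 0.0, 0.0] 0.3 rows 6 | -> [ 0.503 -0.457  0.052] q [-26  30 -11   0 -49  78]
```

move_arm([
  [[73,268,30],[0,0,9],0.3],
  [[73,268,30],[0,0,9],0.3],
  [[73,268,30],[0,0,9],0.3],
  [[73,268,30],[0,0,9],0.3],
  [[73,268,30],[0,0,9],0.3],
  [[73,268,30],[0,0,9],0.3],
  [[73,268,30],[0,0,9],0.3],
])

```text
clock: 3.53
tool_pos: [0.5234, -0.1858, 0.2307]
orientation: [-179.9, -0.1, -29.2]
force: [0.7, 0.1, -0.1]
opening: 0.0614
gripper_force: 0.0
```

move_arm([
  [[115,253,30],[0,0,9],0.3],
  [[115,253,30],[0,0,9],0.3],
  [[115,253,30],[0,0,9],0.3],
  [[115,253,30],[0,0,9],0.3],
  [[115,253,30],[0,0,9],0.3],
  [[115,253,30],[0,0,9],0.3],
  [[115,253,30],[0,0,9],0.3],
  [[115,253,30],[0,0,9],0.3],
  [[115,253,30],[0,0,9],0.3],
  [[115,253,30],[0,0,9],0.3],
])

```text
clock: 4.37
tool_pos: [0.5011, -0.4601, 0.2005]
orientation: [-180.0, -0.1, -38.2]
force: [0.1, 0.8, -0.6]
opening: 0.0613
gripper_force: 0.0
```

Run:
```python
from panpose import *
plan([((*g,.052),T0,.3,2)])
s=ctrl.snapshot("scene");cv2.imwrite("pics/a.png",cv2.resize(s["color"][100:310,0:280],None,fx=2.8,fy=2.8))
```

```text
t 4.37 at [ 0.5011 -0.4601  0.2005] [-1.80e+02 -1.00e-01 -3.82e+01] open 0.0613 gf 0.0 F [ 0.1  0.8 -0.6]
[0, -3, 148] [-0.0, -0.1, -0.2] 0.3 rows 6 | -> [ 0.503 -0.458  0.052] q [-26  30 -11   0 -49  78]
```

View pics/a.png

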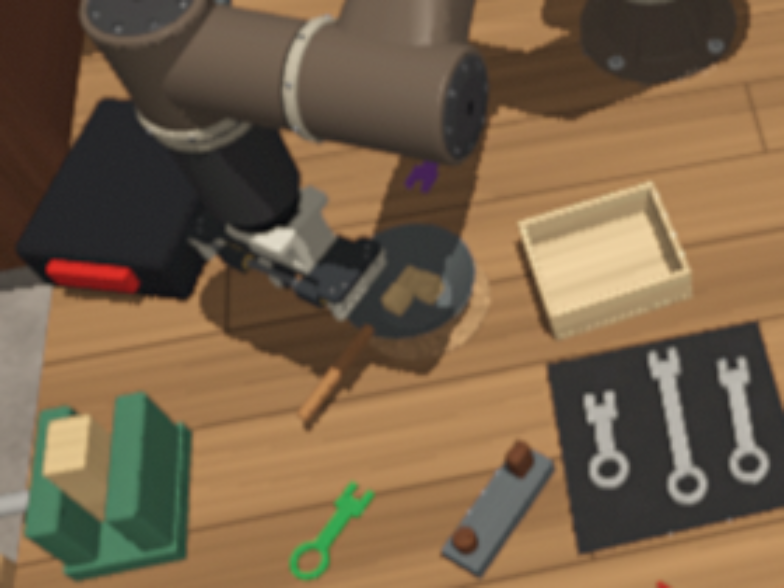

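The gripper hovers over the handle root at about (350,310), and the pan is undisturbed. Descend and close.

move_arm([
  [[0,-2,40],[0,0,0],0.3],
  [[0,-2,80],[0,0,0],0.3],
  [[0,-2,120],[0,0,0],0.3],
  [[0,-2,148],[0,0,0],0.3],
  [[0,-2,148],[0,0,0],0.3],
  [[0,-2,148],[0,0,0],0.3],
])

```text
clock: 4.92
tool_pos: [0.5026, -0.4572, 0.052]
orientation: [180.0, 0.1, -38.0]
force: [-0.0, -0.3, 0.9]
opening: 0.0612
gripper_force: 0.0
```

move_arm([
  [[0,0,0],[0,0,0],1],
  [[0,0,0],[0,0,0],1],
  [[0,0,0],[0,0,0],1],
  [[0,0,0],[0,0,0],1],
  [[0,0,0],[0,0,0],1],
  [[0,0,0],[0,0,0],1],
  [[0,0,0],[0,0,0],1],
  [[0,0,0],[0,0,0],1],
])

```text
clock: 5.58
tool_pos: [0.5025, -0.4585, 0.0522]
orientation: [-180.0, -0.0, -38.2]
force: [1.0, 1.7, 0.4]
opening: 0.0141
gripper_force: 30.0
```

Run:
```python
from panpose import *
o=ctrl.get_obs();P=o["tool_pos"]
plan([((P[0],P[1],.19),T0,1,2),(*tip(0,.19),1,2),(*tip(40,.18),1,1),(*tip(65,.175),1,1),(*tip(80,.175),1,2),(*tip(90,.18),1,3),(*tip(105,.23),1,4)])
```

```text
t 5.58 at [ 0.5025 -0.4585  0.0522] [-180.    -0.   -38.2] open 0.0141 gf 30.0 F [1.  1.7 0.4]
[0, 0, -138] [-0.0, -0.0, -0.2] 1 rows 6 | -> [ 0.502 -0.458  0.19 ] q [-26  23  -3   0 -64  78] 
[-158, -264, 0] [-0.0, -0.0, -18.0] 1 rows 10 | -> [ 0.54  -0.153  0.19 ] q [  4  12 -18   0 -59  66] 
[0, 0, 10] [40.0, 0.0, 0.0] 1 rows 7 | -> [ 0.54  -0.153  0.18 ] q [-25  20  -5 -42 -74 110] 
[0, 3, 4] [25.0, 0.0, 0.0] 1 rows 5 | -> [ 0.54  -0.153  0.175] q [-38  31   0 -60 -91 126] 
[0, 0, 0] [15.0, 0.0, 0.0] 1 rows 5 | -> [ 0.54  -0.153  0.175] q [ -43   39    1  -68 -101  132] 
[0, -5, -1] [10.0, 0.0, 0.0] 1 rows 5 | -> [ 0.54  -0.153  0.18 ] q [ -45   45    2  -73 -108  135] 
[0, -50, 0] [15.0, 0.0, 0.0] 1 rows 7 | -> [ 0.54  -0.153  0.23 ] q [ -46   48    3  -82 -119  134]
```

move_arm([
  [[0,0,-5],[0,0,0],1],
  [[0,0,-20],[0,0,0],1],
  [[0,0,-45],[0,0,0],1],
  [[0,0,-70],[0,0,0],1],
  [[0,0,-95],[0,0,0],1],
  [[0,0,-120],[0,0,0],1],
  [[0,0,-133],[0,0,0],1],
  [[0,0,-138],[0,0,0],1],
  [[0,0,-138],[0,0,0],1],
])

```text
clock: 6.33
tool_pos: [0.5027, -0.4584, 0.1911]
orientation: [-180.0, -0.1, -38.2]
force: [0.0, -0.1, -4.9]
opening: 0.0138
gripper_force: 30.0
```

move_arm([
  [[-5,-8,0],[0,0,-0.5],1],
  [[-16,-26,0],[0,0,-2],1],
  [[-30,-50,0],[0,0,-3.5],1],
  [[-45,-75,0],[0,0,-5],1],
  [[-60,-100,0],[0,0,-7],1],
  [[-75,-125,0],[0,0,-9],1],
  [[-90,-150,0],[0,0,-11],1],
  [[-105,-175,0],[0,0,-12.5],1],
  [[-118,-197,0],[0,0,-14],1],
  [[-130,-217,0],[0,0,-15],1],
])

```text
clock: 7.17
tool_pos: [0.5511, -0.2135, 0.2058]
orientation: [179.8, -2.4, -22.4]
force: [20.7, -15.7, 47.1]
opening: 0.0312
gripper_force: 62.3
```

Run:
```python
from panpose import *
plan([(*tip(0,.19),1,2),(*tip(40,.18),1,1),(*tip(65,.175),1,1),(*tip(80,.175),1,2),(*tip(90,.18),1,3),(*tip(105,.23),1,4)])
s=ctrl.snapshot("scene");cv2.imwrite("pics/b.png",cv2.resize(s["color"][80:300,60:320],None,fx=2.7,fy=2.7))
```

```text
t 7.17 at [ 0.5511 -0.2135  0.2058] [179.8  -2.4 -22.4] open 0.0312 gf 62.3 F [ 20.7 -15.7  47.1]
[-34, -52, 14] [0.2, -2.4, -2.4] 1 rows 4 | -> [ 0.54  -0.153  0.19 ] q [  4  12 -18   0 -59  66] 
[0, 0, 10] [40.0, 0.0, -0.0] 1 rows 7 | -> [ 0.54  -0.153  0.18 ] q [-25  20  -5 -42 -74 110] 
[0, 3, 4] [25.0, -0.0, -0.0] 1 rows 5 | -> [ 0.54  -0.153  0.175] q [-38  31   0 -60 -91 126] 
[0, 0, 0] [15.0, -0.0, -0.0] 1 rows 5 | -> [ 0.54  -0.153  0.175] q [ -43   39    1  -68 -101  132] 
[0, -5, -1] [10.0, -0.0, -0.0] 1 rows 5 | -> [ 0.54  -0.153  0.18 ] q [ -45   44    2  -73 -108  135] 
[0, -50, 0] [15.0, -0.0, -0.0] 1 rows 7 | -> [ 0.54  -0.153  0.23 ] q [ -46   48    3  -82 -119  134]
```

View pics/b.png

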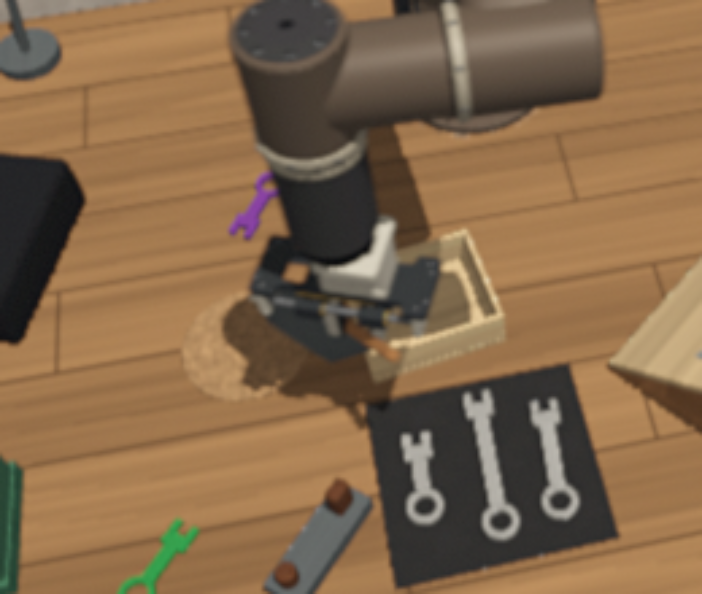

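The pan sagged in the grip and caught the box wall: force is 47 N and the jaws have been pried to 31 mm. I'll back off and up gently, then look.

move_arm([
  [[0,10,-10],[0,0,0],1],
  [[0,20,-25],[0,0,0],1],
  [[0,35,-45],[0,0,0],1],
  [[0,45,-60],[0,0,0],1],
  [[0,45,-60],[0,0,0],1],
  [[0,45,-60],[0,0,0],1],
  [[0,45,-60],[0,0,0],1],
])

```text
clock: 7.8
tool_pos: [0.5157, -0.2484, 0.2486]
orientation: [180.0, 0.1, -23.2]
force: [0.4, 0.6, -0.5]
opening: 0.0004
gripper_force: 0.0
```

Run:
```python
from panpose import *
a=ctrl.snapshot("scene")["color"][80:300,60:320];b=ctrl.snapshot("top")["color"][90:310,240:500]
cv2.imwrite("pics/d.png",cv2.resize(np.hstack([a,b]),None,fx=1.53,fy=1.53,interpolation=cv2.INTER_CUBIC))
```

```text
(no output)
```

View pics/d.png

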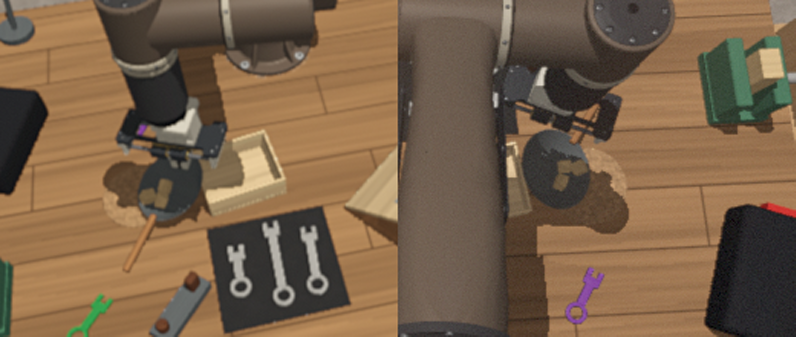

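The pan dropped out but still holds the offcuts, close beside the box. I'll move the arm aside and look once it has settled.

move_arm([
  [[0,0,-40],[0,0,0],0.3],
  [[0,0,-80],[0,0,0],0.3],
  [[50,-80,-100],[0,0,0],0.3],
  [[50,-280,-100],[0,0,0],0.3],
  [[50,-280,-100],[0,0,0],0.3],
  [[50,-280,-100],[0,0,0],0.3],
  [[50,-280,-100],[0,0,0],0.3],
  [[50,-280,-100],[0,0,0],0.3],
  [[50,-280,-100],[0,0,0],0.3],
])

```text
clock: 8.65
tool_pos: [0.6732, -0.0083, 0.349]
orientation: [179.9, 0.1, -23.1]
force: [1.2, -0.9, 0.4]
opening: 0.0548
gripper_force: 0.0
```

Run:
```python
from panpose import *
a=ctrl.snapshot("scene")["color"][110:290,60:270];b=ctrl.snapshot("top")["color"][110:290,245:455]
cv2.imwrite("pics/e.png",cv2.resize(np.hstack([a,b]),None,fx=1.9,fy=1.9,interpolation=cv2.INTER_CUBIC))
print(ctrl.get_obs()["tool_pos"])
```

```text
[ 0.67453383 -0.00565607  0.34719343]
```

View pics/e.png

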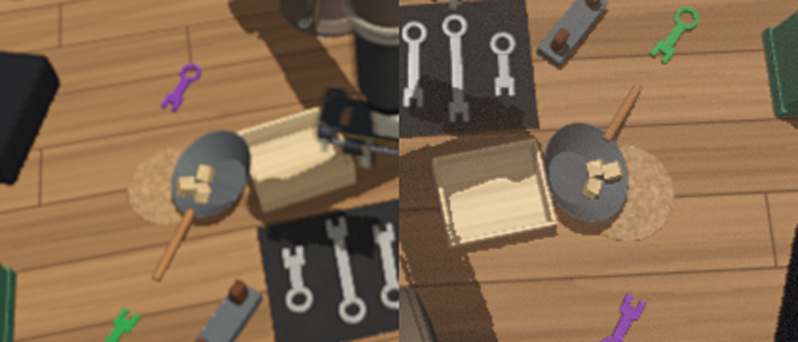

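The pan leans on the box's near wall with all three offcuts still in it: rim around right-half (587,172), handle tip at (637,87). The handle grip can't hold the pitching moment, because its lever is about 100 mm against friction alone. Gripping the rim wall resists it geometrically, so I'll fit the pan's pose and plan that.

```bash
cat > panfit.py <<'E'
from kin import *
def panmask(s,box):
    y0,y1,x0,x1=box;im=s["color"][y0:y1,x0:x1];h=cv2.cvtColor(im,cv2.COLOR_BGR2HSV).astype(int)
    m=((im[...,0].astype(int)>im[...,2].astype(int)-6)&(h[...,2]<140)&(h[...,2]>35)).astype(np.uint8)
    m=cv2.morphologyEx(cv2.morphologyEx(m,cv2.MORPH_CLOSE,np.ones((5,5))),cv2.MORPH_OPEN,np.ones((5,5)))
    cs=cv2.findContours(m,cv2.RETR_EXTERNAL,cv2.CHAIN_APPROX_NONE)[0];c=max(cs,key=cv2.contourArea)
    return cv2.convexHull(c)[:,0]+[x0,y0],cv2.contourArea(c)
def panfit(boxes,hands,x0):
    """boxes/hands per camera: roi, [(handle end px)]; returns pan Rot and origin"""
    S={n:ctrl.snapshot(n) for n in boxes};H={}
    a=np.linspace(0,2*np.pi,90,endpoint=False);C=np.c_[np.cos(a),np.sin(a),0*a]*.086+[0,0,.05]
    for n in S: H[n],ar=panmask(S[n],boxes[n]);print(n,"hull",H[n].min(0),H[n].max(0),ar)
    def res(v):
        Rt=R.from_euler('ZYX',v[3:]);r=[]
        for n in S:
            E=proj(S[n],Rt.apply(C)+v[:3]).astype(np.float32)
            r+=[cv2.pointPolygonTest(H[n].astype(np.float32).reshape(-1,1,2),(float(e[0]),float(e[1])),True) for e in E]
            if n in hands:r+=list(4*(proj(S[n],Rt.apply([.21,0,.048])+v[:3])[0]-hands[n]))
        return np.array(r)
    f=least_squares(res,x0,loss='soft_l1',x_scale=[.01]*3+[.1]*3);print("pan",f.x[:3].round(4),"zyx",np.degrees(f.x[3:]).round(1),"rms px",np.sqrt((f.fun**2).mean()).round(2))
    np.save("pan.npy",f.x);return f.x,S
E
python3 - <<'E'
from panfit import *
e=lambda p,o:np.array([(p[0]-o)/1.9,p[1]/1.9+110])-.3
hands={"top":e((638,86),399)+[245,0],"scene":e((156,279),0)+[60,0]}
v,S=panfit({"top":(165,235,318,390),"scene":(170,235,140,200)},hands,[.43,-.33,.02,-.6,.1,-.3])
Rt=R.from_euler('ZYX',v[3:]);print("z axis",Rt.apply([0,0,1]).round(3),"tilt",np.degrees(np.arccos(Rt.as_matrix()[2,2])))
a=np.radians(np.arange(0,360,45));print((Rt.apply(np.c_[np.cos(a)*.086,np.sin(a)*.086,0*a+.05])+v[:3]).round(3).tolist())
print("foot",(Rt.apply(np.c_[np.cos(a)*.046,np.sin(a)*.046,0*a])+v[:3]).round(3)[:,2].tolist())
# cork mat centre in top: rectified at z=.004
s=S["top"];k=1000;b=(.25,.6,-.56,-.22);im=rect(s,*b,.004,k);hs=cv2.cvtColor(im,cv2.COLOR_BGR2HSV);print("cork colour sample",im[int((b[1]-.40)*k),int((b[3]+.43)*k)],"wood",im[int((b[1]-.33)*k),int((b[3]+.5)*k)])
E
```

```text
top hull [324 176] [363 225] 887.0
scene hull [153 180] [190 222] 876.5
pan [ 0.4298 -0.3251  0.013 ] zyx [-33.7   7.2 -18.6] rms px 7.85
z axis [0.276 0.199 0.94 ] tilt 19.89605984003241
[[0.515, -0.362, 0.049], [0.524, -0.299, 0.033], [0.486, -0.245, 0.033], [0.423, -0.232, 0.048], [0.373, -0.268, 0.071], [0.363, -0.331, 0.087], [0.401, -0.385, 0.087], [0.464, -0.398, 0.072]]
foot [0.007, -0.001, -0.002, 0.007, 0.019, 0.027, 0.028, 0.019]
cork colour sample [110 150 189] wood [ 92 131 173]
```

Run:
```python
from panfit import *
s=ctrl.snapshot("top")["color"];t=ctrl.snapshot("scene")["color"]
for im,P in((s,[(330,200),(335,190),(340,182),(350,195),(360,200),(345,222),(338,215),(355,180)]),(t,[(160,200),(168,190),(175,183),(185,190),(183,200),(175,215),(160,215),(188,205)])):
    print([im[y,x].tolist() for x,y in P])
```

```text
[[94, 99, 103], [102, 101, 105], [80, 84, 89], [139, 185, 212], [147, 191, 220], [93, 98, 100], [97, 100, 101], [86, 127, 176]]
[[113, 115, 109], [100, 102, 98], [85, 87, 82], [68, 69, 66], [98, 101, 98], [99, 101, 98], [102, 103, 98], [101, 102, 97]]
```

```bash
sed -i 's/^    m=((im.*$/    ii=im.astype(int);m=((ii.max(2)-ii.min(2)<24)\&(ii.max(2)<150)\&(ii.max(2)>40)).astype(np.uint8)/' panfit.py
cat > pf1.py <<'E'
from panfit import *
e=lambda p,o:np.array([(p[0]-o)/1.9,p[1]/1.9+110])-.3
hands={"top":e((638,86),399)+[245,0],"scene":e((156,279),0)+[60,0]}
v,S=panfit({"top":(165,235,318,390),"scene":(170,235,140,200)},hands,[.43,-.33,.02,-.6,.1,.3])
Rt=R.from_euler('ZYX',v[3:]);print("z axis",Rt.apply([0,0,1]).round(3),"tilt",np.degrees(np.arccos(Rt.as_matrix()[2,2])))
a=np.radians(np.arange(0,360,45));print((Rt.apply(np.c_[np.cos(a)*.086,np.sin(a)*.086,0*a+.05])+v[:3]).round(3).tolist())
print("foot",(Rt.apply(np.c_[np.cos(a)*.046,np.sin(a)*.046,0*a])+v[:3]).round(3)[:,2].tolist())
s=S["top"];k=1000;b=(.25,.6,-.56,-.22);im=rect(s,*b,.004,k)
C=np.c_[np.cos(a),np.sin(a),0*a]
best=max(((x,y) for x in np.arange(.38,.45,.002) for y in np.arange(-.42,-.35,.002)),key=lambda c:sum((1 if r==.082 else -1)*float(im[int((b[1]-c[0]-r*np.cos(t))*k),int((b[3]-c[1]-r*np.sin(t))*k)].sum()) for r in(.082,.089) for t in np.radians(np.arange(-150,-20,3))))
print("cork",best)
E
python3 pf1.py
```

```text
top hull [321 175] [364 226] 1380.5
scene hull [152 179] [190 223] 1031.5
pan [ 4.025e-01 -3.067e-01 -2.000e-04] zyx [-8.8 35.2 -7.8] rms px 14.59
z axis [0.585 0.048 0.81 ] tilt 35.935468284815606
[[0.501, -0.315, -0.009], [0.485, -0.252, -0.002], [0.438, -0.219, 0.031], [0.387, -0.236, 0.069], [0.362, -0.294, 0.09], [0.378, -0.357, 0.082], [0.425, -0.389, 0.05], [0.476, -0.372, 0.012]]
foot [-0.027, -0.023, -0.005, 0.015, 0.026, 0.022, 0.005, -0.015]
cork (np.float64(0.41800000000000004), np.float64(-0.37399999999999994))
```

```bash
cat > pf2.py <<'E'
from panfit import *
import itertools
S={n:ctrl.snapshot(n) for n in("top","scene")}
hands={"top":[370.5,155.],"scene":[141.8,256.5]};H={n:panmask(S[n],b)[0] for n,b in{"top":(165,235,318,390),"scene":(170,235,140,200)}.items()}
a=np.linspace(0,2*np.pi,60,endpoint=False);C=np.c_[np.cos(a),np.sin(a),0*a]*.086+[0,0,.05]
def parts(v):
    Rt=R.from_euler('ZYX',v[3:]);o={}
    for n in S:
        E=proj(S[n],Rt.apply(C)+v[:3])
        D=np.linalg.norm(H[n][:,None]-E[None],axis=2)
        o[n]=np.array([cv2.pointPolygonTest(H[n].astype(np.float32).reshape(-1,1,2),(float(e[0]),float(e[1])),True) for e in E]);o[n+"h"]=(proj(S[n],Rt.apply([.21,0,.048])+v[:3])[0]-hands[n])*3
    return o
res=lambda v:np.concatenate(list(parts(v).values()))
B=[]
for yw,pi,ro in itertools.product((-.9,-.5,-.2),(-.5,0,.5),(-.5,0,.5)):
    f=least_squares(res,[.43,-.33,.02,yw,pi,ro],x_scale=[.01]*3+[.1]*3);B.append((f.cost,f.x))
B.sort(key=lambda t:t[0])
for c,v in B[:4]: print(round(c),v[:3].round(4),np.degrees(v[3:]).round(1))
v=B[0][1];np.save("pan.npy",v)
for n,r in parts(v).items(): print(n,r.round(1).tolist()[::4] if len(r)>2 else r)
Rt=R.from_euler('ZYX',v[3:]);print("z axis",Rt.apply([0,0,1]).round(3))
b=np.radians(np.arange(0,360,45));print((Rt.apply(np.c_[np.cos(b)*.086,np.sin(b)*.086,0*b+.05])+v[:3]).round(3).tolist())
print("foot",(Rt.apply(np.c_[np.cos(b)*.046,np.sin(b)*.046,0*b])+v[:3]).round(3)[:,2].tolist())
ims=[]
for n,(y0,x0) in{"top":(140,290),"scene":(140,100)}.items():
    im=cv2.resize(S[n]["color"][y0:y0+130,x0:x0+130],None,fx=3,fy=3,interpolation=cv2.INTER_CUBIC)
    for P,col in((proj(S[n],Rt.apply(C)+v[:3]),(0,0,255)),(H[n],(0,255,0)),(np.array([hands[n]]),(255,0,255))):
        for q in P: cv2.circle(im,tuple(int(i) for i in (q+.5-[x0,y0])*3),1,col,-1)
    ims.append(im)
cv2.imwrite("pics/f.png",np.hstack(ims))
E
python3 pf2.py
```

```text
91 [ 0.4434 -0.2768  0.0233] [-38.   17.9  16.3]
144 [ 0.4422 -0.2802  0.018 ] [-37.5  15.5  13.7]
178 [ 0.4416 -0.2816  0.0149] [-37.6  15.3  12.4]
289 [ 0.4483 -0.277   0.0134] [-33.8   9.3  28.8]
top [-0.5, -0.8, -1.1, -0.9, -0.6, -0.1, -0.6, 0.2, 0.3, -0.4, -0.7, -0.6, -1.3, -2.2, -1.0]
toph [-0.11909718  3.95582551]
scene [-0.9, -1.0, -0.8, -0.1, -0.7, -2.9, -1.5, -1.8, -1.6, -1.2, -1.1, -0.4, -1.0, -2.1, 0.3]
sceneh [2.11131261 1.06302088]
z axis [ 0.06  -0.403  0.913]
[[0.511, -0.347, 0.042], [0.532, -0.29, 0.066], [0.503, -0.237, 0.092], [0.441, -0.219, 0.104], [0.382, -0.247, 0.095], [0.361, -0.304, 0.071], [0.39, -0.357, 0.046], [0.452, -0.375, 0.034]]
foot [0.009, 0.022, 0.036, 0.042, 0.037, 0.025, 0.011, 0.005]
```

View pics/f.png

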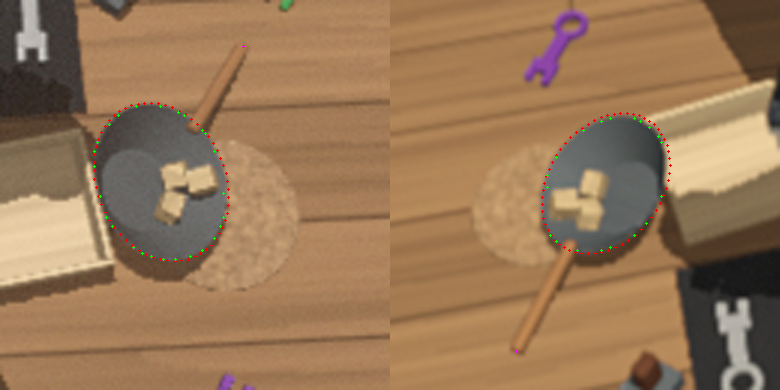

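The red fit lies on the rim in both views: pan tilted 24° toward -y, resting on the box wall, three offcuts inside. Plan: use the handle to drag it level onto the cork, then re-grip by the rim wall. I'll check IK for both.

```bash
cat > rim.py <<'E'
from plan import *
box=np.array([.422,-.1415]);wl=np.array([.6247,.7809])  # wall dir (radial,z)
PSI=None
def rimtool(al,flip):          # tool in level pan frame, pan yaw irrelevant: al = world azimuth of u
    u=yd(al);z=np.array([0,0,1.]);w=wl[0]*u+wl[1]*z;x=np.cross(z,u)*(1-2*flip)
    return .0845*u+.05*z-.013*w, tool(x,-w), w
def pour(be,flip,th,lip=.085,up=.02):   # be azimuth of u at the box; tilt th about tangent so that u rises
    u=yd(be);t,T,w=rimtool(be,flip);ax=np.cross(u,[0,0,1.]);rot=R.from_rotvec(ax*np.radians(th))
    L=rot.apply(-.086*u+[0,0,.05]);P0=np.r_[box+up*u[:2],lip]-L   # pan origin so that lip sits there
    if th<30:P0[2]=max(P0[2],lip)
    return P0+rot.apply(t),rot*T
E
python3 - <<'E'
from rim import *
pc=np.array([.416,-.380,.004]);out=[]
for al in range(0,360,20):
  if abs((al+38+180)%360-180)<40: continue
  for fl in(0,1):
    t,T,w=rimtool(al,fl)
    for be in range(0,360,20):
      if abs((be-al+180)%360-180)>100: continue
      for q6 in(-60,60):
        W=[(pc+t,T),(pc+t+.06*w,T),(pc+t+[0,0,.2],T)]+[pour(be,fl,th) for th in(0,30,60,85,100,112)]
        q=np.array([np.degrees(np.arctan2(-.38,.416))+20,30,-10,0,-60,q6]);Q=[];ok=1
        for P,r in W:
            q,e=ik(P,r,p,q);Q.append(q)
            if e>.01: ok=0;break
        if not ok: continue
        Q=np.array(Q);mar=np.minimum(Q-LO,HI-Q).min();zz=min(pts(x)[1:,2].min() for x in Q);st=abs(np.diff(Q,axis=0)).max()
        out.append((min(mar,40)/40+min(zz,.2)*5-max(st,60)/120,al,fl,be,q6,mar.round(),round(zz,2),st.round()))
out.sort(key=lambda t:-t[0])
for o in out[:14]: print(o)
E
```

```text
(np.float64(1.3217922853020743), 20, 1, 40, 60, np.float64(33.0), np.float64(0.29), np.float64(47.0))
(np.float64(1.3217922852970905), 20, 1, 40, -60, np.float64(33.0), np.float64(0.29), np.float64(47.0))
(np.float64(1.3113677865509326), 40, 1, 40, 60, np.float64(32.0), np.float64(0.28), np.float64(47.0))
(np.float64(1.3113677865454663), 40, 1, 40, -60, np.float64(32.0), np.float64(0.28), np.float64(47.0))
(np.float64(1.2884327618144413), 40, 1, 60, -60, np.float64(32.0), np.float64(0.28), np.float64(38.0))
(np.float64(1.2884327618143814), 20, 1, 60, -60, np.float64(32.0), np.float64(0.29), np.float64(42.0))
(np.float64(1.2884327618143163), 40, 1, 60, 60, np.float64(32.0), np.float64(0.28), np.float64(38.0))
(np.float64(1.2884327618140963), 20, 1, 60, 60, np.float64(32.0), np.float64(0.29), np.float64(42.0))
(np.float64(1.045345596435889), 40, 1, 80, -60, np.float64(22.0), np.float64(0.28), np.float64(47.0))
(np.float64(1.045345596435868), 40, 1, 80, 60, np.float64(22.0), np.float64(0.28), np.float64(47.0))
(np.float64(1.0453455964355007), 20, 1, 80, 60, np.float64(22.0), np.float64(0.29), np.float64(54.0))
(np.float64(1.0453455964355), 20, 1, 80, -60, np.float64(22.0), np.float64(0.29), np.float64(54.0))
(np.float64(1.0354392885520243), 20, 1, 20, 60, np.float64(21.0), np.float64(0.29), np.float64(49.0))
(np.float64(1.035439288552014), 20, 1, 20, -60, np.float64(21.0), np.float64(0.29), np.float64(49.0))
```

```bash
cat > drag.py <<'E'
from rim import *
import sys
v=np.load("pan.npy");Rt=R.from_euler('ZYX',v[3:])
X=R.from_euler('x',180,degrees=True);T=Rt*X;gp=Rt.apply([.115,0,.048])+v[:3];print("grip",gp.round(3),"tool z",T.apply([0,0,1]).round(2),"tip z",(gp+.019*T.apply([0,0,1]))[2])
Rf=R.from_euler('z',np.degrees(v[3]),degrees=True);pf=np.array([.416,-.380,.004])
W=[(gp-.12*T.apply([0,0,1])+[0,0,.03],T,.3,2),(gp,T,.3,2),(gp,T,1,7),(gp+[0,-.01,.012],T,1,1),(pf+Rf.apply([.115,0,.05]),Rf*X,1,2),(pf+Rf.apply([.115,0,.048]),Rf*X,1,2)]
a,b=int(sys.argv[1]),int(sys.argv[2]);plan(W[a:b],vmax=float(sys.argv[3]))
E
python3 drag.py 0 2 40
```

```text
grip [ 0.533 -0.364  0.032] tool z [-0.06  0.4  -0.91] tip z 0.014380764140514792
t 9.15 at [ 0.6723 -0.012   0.3505] [-180.    -0.   -23.2] open 0.0614 gf 0.0 F [-0.  -0.3 -0.1]
[18, 210, 90] [9.2, -7.8, 8.5] 0.3 rows 6 | -> [ 0.606 -0.212  0.26 ] q [ -9  21   7 -11 -81  69] 
[59, 215, 50] [9.2, -7.9, 8.6] 0.3 rows 8 | -> [ 0.54  -0.412  0.171] q [-31  35  18 -18 -89  84] 
[9, 8, 147] [-0.0, 0.0, -0.0] 0.3 rows 6 | -> [ 0.532 -0.363  0.032] q [-29  39   6 -20 -73  87]
```

move_arm([
  [[18,210,90],[9.2,-7.8,8.5],0.3],
  [[18,210,90],[9.2,-7.8,8.5],0.3],
  [[18,210,90],[9.2,-7.8,8.5],0.3],
  [[18,210,90],[9.2,-7.8,8.5],0.3],
  [[18,210,90],[9.2,-7.8,8.5],0.3],
  [[18,210,90],[9.2,-7.8,8.5],0.3],
])

```text
clock: 9.65
tool_pos: [0.604, -0.2154, 0.2583]
orientation: [-171.4, 8.5, -31.3]
force: [1.6, 1.7, 0.8]
opening: 0.0615
gripper_force: 0.0
```

move_arm([
  [[59,215,50],[9.2,-7.9,8.6],0.3],
  [[59,215,50],[9.2,-7.9,8.6],0.3],
  [[59,215,50],[9.2,-7.9,8.6],0.3],
  [[59,215,50],[9.2,-7.9,8.6],0.3],
  [[59,215,50],[9.2,-7.9,8.6],0.3],
  [[59,215,50],[9.2,-7.9,8.6],0.3],
  [[59,215,50],[9.2,-7.9,8.6],0.3],
  [[59,215,50],[9.2,-7.9,8.6],0.3],
])

```text
clock: 10.32
tool_pos: [0.5393, -0.4122, 0.1696]
orientation: [-163.7, 18.1, -38.1]
force: [0.7, 0.6, -0.0]
opening: 0.0615
gripper_force: 0.0
```

```bash
python3 drag.py 1 2 30
```

```text
grip [ 0.533 -0.364  0.032] tool z [-0.06  0.4  -0.91] tip z 0.014380764140514792
t 10.32 at [ 0.5393 -0.4122  0.1696] [-163.7   18.1  -38.1] open 0.0615 gf 0.0 F [ 0.7  0.6 -0. ]
[9, 7, 146] [-0.0, 0.1, -0.1] 0.3 rows 7 | -> [ 0.532 -0.363  0.032] q [-29  39   6 -20 -73  87]
```

move_arm([
  [[9,7,35],[0,0,0],0.3],
  [[9,7,70],[0,0,0],0.3],
  [[9,7,105],[0,0,0],0.3],
  [[9,7,130],[0,0,0],0.3],
  [[9,7,146],[0,0,0],0.3],
  [[9,7,146],[0,0,0],0.3],
])

```text
clock: 10.82
tool_pos: [0.5339, -0.3598, 0.0319]
orientation: [-163.7, 18.1, -37.8]
force: [0.3, 0.1, 0.7]
opening: 0.0614
gripper_force: 0.0
```

move_arm([
  [[0,0,0],[0,0,0],1],
  [[0,0,0],[0,0,0],1],
  [[0,0,0],[0,0,0],1],
  [[0,0,0],[0,0,0],1],
  [[0,0,0],[0,0,0],1],
  [[0,0,0],[0,0,0],1],
  [[0,0,0],[0,0,0],1],
])

```text
clock: 11.4
tool_pos: [0.5338, -0.3622, 0.0328]
orientation: [-163.7, 18.0, -37.9]
force: [-0.2, -0.1, -0.2]
opening: 0.0201
gripper_force: 0.0
```

```bash
python3 drag.py 3 6 15
```

```text
grip [ 0.533 -0.364  0.032] tool z [-0.06  0.4  -0.91] tip z 0.014380764140514792
t 11.4 at [ 0.5338 -0.3622  0.0328] [-163.7   18.   -37.9] open 0.0201 gf 0.0 F [-0.2 -0.1 -0.2]
[2, 6, -14] [0.0, 0.1, 0.0] 1 rows 3 | -> [ 0.532 -0.373  0.043] q [-29  39   7 -20 -74  87] 
[23, 69, -39] [-16.2, 17.8, -2.5] 1 rows 8 | -> [ 0.506 -0.451  0.053] q [-25  30 -11   0 -49  77] 
[0, 0, 1] [0.0, -0.0, -0.0] 1 rows 3 | -> [ 0.506 -0.451  0.052] q [-25  30 -11   0 -48  77]
```

Still closing (no grip force yet), so I'll close further, then drag.

move_arm([
  [[0,0,0],[0,0,0],1],
  [[0,0,0],[0,0,0],1],
  [[0,0,0],[0,0,0],1],
])

```text
clock: 11.65
tool_pos: [0.5338, -0.3624, 0.0326]
orientation: [-163.7, 18.0, -37.9]
force: [0.2, -2.4, -1.4]
opening: 0.0134
gripper_force: 29.9
```

move_arm([
  [[1,3,-7],[0,0,0],1],
  [[2,6,-14],[0,0,0],1],
  [[5,16,-20],[-2.5,2.7,-0.4],1],
  [[8,27,-26],[-5,5.4,-0.8],1],
  [[12,38,-32],[-7.5,8,-1.2],1],
  [[16,50,-39],[-10,11,-1.6],1],
  [[20,62,-46],[-12.5,14,-2],1],
  [[25,75,-53],[-16.2,17.8,-2.5],1],
  [[25,75,-53],[-16.2,17.8,-2.5],1],
  [[25,75,-53],[-16.2,17.8,-2.5],1],
])

```text
clock: 12.48
tool_pos: [0.5058, -0.4502, 0.0542]
orientation: [-180.0, 0.2, -37.9]
force: [-0.6, -1.1, -1.0]
opening: 0.0138
gripper_force: 30.0
```

```bash
python3 drag.py 5 6 15
python3 - <<'E'
from h import *
a=ctrl.snapshot("scene")["color"][100:300,60:330]
cv2.imwrite("pics/g.png",cv2.resize(a,None,fx=2.5,fy=2.5,interpolation=cv2.INTER_CUBIC))
E
```

```text
grip [ 0.533 -0.364  0.032] tool z [-0.06  0.4  -0.91] tip z 0.014380764140514792
t 12.48 at [ 0.5058 -0.4502  0.0542] [-180.     0.2  -37.9] open 0.0138 gf 30.0 F [-0.6 -1.1 -1. ]
[1, 0, 2] [-0.0, 0.2, 0.1] 1 rows 3 | -> [ 0.507 -0.451  0.052] q [-25  30 -11   0 -48  77]
```

View pics/g.png

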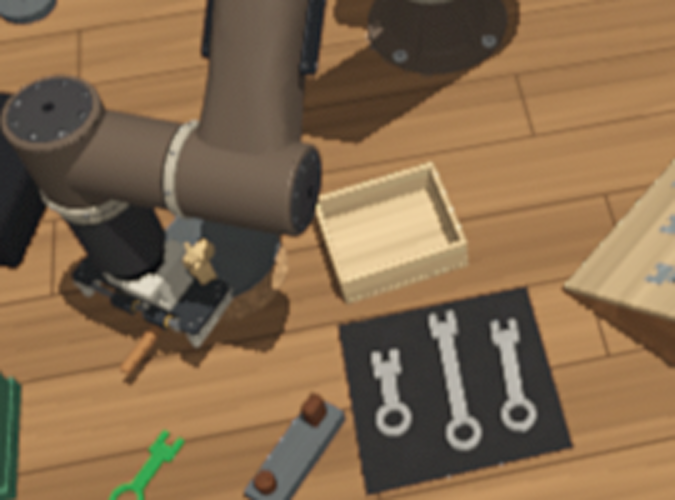

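The pan is back on the cork with its offcuts. Release and rise, then re-measure numerically.

move_arm([
  [[0,0,2],[0,0,0],0.5],
  [[0,0,2],[0,0,0],0.5],
  [[0,0,2],[0,0,0],0.5],
  [[0,0,2],[0,0,0],0.5],
  [[0,0,2],[0,0,0],0.5],
  [[0,0,-40],[0,0,0],0.5],
  [[0,0,-80],[0,0,0],0.5],
  [[0,0,-120],[0,0,0],0.5],
  [[0,0,-160],[0,0,0],0.5],
  [[0,0,-200],[0,0,0],0.5],
])

```text
clock: 13.37
tool_pos: [0.5065, -0.4507, 0.2555]
orientation: [180.0, 0.1, -38.0]
force: [1.3, -0.5, 0.0]
opening: 0.044
gripper_force: 0.0
```

```bash
cat > rimgo.py <<'E'
from rim import *
import sys
AL,FL,BE=20,1,60
pc=np.array([float(x) for x in sys.argv[1].split(",")]+[.004])
t,T,w=rimtool(AL,FL)
W=[(pc+t+.09*w+[0,0,.02],T,.4,2),(pc+t,T,.4,2)]
if __name__=="__main__": plan(W)
E
python3 rimgo.py .416,-.380
```

```text
t 13.37 at [ 0.5065 -0.4507  0.2555] [ 1.8e+02  1.0e-01 -3.8e+01] open 0.044 gf 0.0 F [ 1.3 -0.5  0. ]
[-44, -113, 121] [-37.6, -10.7, 30.8] 0.4 rows 10 | -> [ 0.541 -0.334  0.135] q [ -5  39   0  16 -87  20] 
[0, -12, 106] [-0.0, -0.0, 0.0] 0.4 rows 5 | -> [ 0.488 -0.354  0.044] q [ -8  41 -10  17 -74  17]
```

Run:
```python
from rim import *
t,T,w=rimtool(20,1)
plan([((.66,0.0,.33),T,.4,1)])
```

```text
t 13.37 at [ 0.5065 -0.4507  0.2555] [ 1.8e+02  1.0e-01 -3.8e+01] open 0.044 gf 0.0 F [ 1.3 -0.5  0. ]
[-78, -225, -37] [-18.8, -5.4, 15.4] 0.4 rows 7 | -> [ 0.583 -0.225  0.293] q [  2  23   4   9 -89  33] 
[-139, -173, -93] [-18.8, -5.4, 15.4] 0.4 rows 8 | -> [ 0.66 -0.    0.33] q [  18   41   34    2 -122    3]
```

move_arm([
  [[-78,-225,-37],[-18.8,-5.4,15.4],0.4],
  [[-78,-225,-37],[-18.8,-5.4,15.4],0.4],
  [[-78,-225,-37],[-18.8,-5.4,15.4],0.4],
  [[-78,-225,-37],[-18.8,-5.4,15.4],0.4],
  [[-78,-225,-37],[-18.8,-5.4,15.4],0.4],
  [[-78,-225,-37],[-18.8,-5.4,15.4],0.4],
  [[-78,-225,-37],[-18.8,-5.4,15.4],0.4],
])

```text
clock: 13.95
tool_pos: [0.587, -0.2195, 0.2909]
orientation: [160.7, 2.8, -53.6]
force: [0.3, -0.9, 0.1]
opening: 0.0525
gripper_force: 0.0
```

move_arm([
  [[-139,-173,-93],[-18.8,-5.4,15.4],0.4],
  [[-139,-173,-93],[-18.8,-5.4,15.4],0.4],
  [[-139,-173,-93],[-18.8,-5.4,15.4],0.4],
  [[-139,-173,-93],[-18.8,-5.4,15.4],0.4],
  [[-139,-173,-93],[-18.8,-5.4,15.4],0.4],
  [[-139,-173,-93],[-18.8,-5.4,15.4],0.4],
  [[-139,-173,-93],[-18.8,-5.4,15.4],0.4],
  [[-139,-173,-93],[-18.8,-5.4,15.4],0.4],
])

```text
clock: 14.62
tool_pos: [0.6606, 0.002, 0.3264]
orientation: [141.3, 0.1, -69.8]
force: [0.8, -0.1, -0.1]
opening: 0.0527
gripper_force: 0.0
```

```bash
cat > panflat.py <<'E'
from panfit import *
def panflat(save=None):
    out=[]
    for n in("top","scene"):
        s=ctrl.snapshot(n);c0=proj(s,[.415,-.38,.05])[0].astype(int)
        h,a=panmask(s,(c0[1]-40,c0[1]+40,c0[0]-45,c0[0]+45))
        W=unp(s,h,.054)[:,:2];f=least_squares(lambda v:np.hypot(*(W-v[:2]).T)-v[2],[.415,-.38,.086],loss='soft_l1',f_scale=.002)
        print(n,"rim centre",f.x.round(4),"rms",np.sqrt((f.fun**2).mean()).round(4),"n",len(W));out.append(f.x[:2])
        im=s["color"][c0[1]-40:c0[1]+40,c0[0]-45:c0[0]+45].astype(int);m=((im[...,2]-im[...,0]>35)&(im[...,2]>150)).astype(np.uint8)
        ys,xs=np.nonzero(m);P=unp(s,np.c_[xs+c0[0]-45,ys+c0[1]-40],.025)[:,:2];d=np.linalg.norm(P-f.x[:2],axis=1)<.055
        print("  wood px in pan",d.sum(),"mean dir",(P[d].mean(0)-f.x[:2]).round(3) if d.sum() else None)
    return np.mean(out,0)
if __name__=="__main__":print(panflat().round(4))
E
python3 panflat.py
```

```text
top rim centre [ 0.4172 -0.3793  0.0842] rms 0.0007 n 29
  wood px in pan 175 mean dir [-0.002 -0.033]
scene rim centre [ 0.4179 -0.383   0.0836] rms 0.0007 n 25
  wood px in pan 170 mean dir [-0.006 -0.03 ]
[ 0.4175 -0.3812]
```

```bash
python3 rimgo.py .4175,-.381
```

```text
t 14.72 at [ 6.598e-01 -6.000e-04  3.271e-01] [ 1.413e+02  1.000e-01 -7.000e+01] open 0.0528 gf 0.0 F [-0.4 -0.2 -1.1]
[137, 28, 146] [0.0, 0.0, 0.0] 0.4 rows 6 | -> [ 0.6   -0.168  0.231] q [   7   37   12    8 -103   12] 
[138, 27, 145] [0.1, 0.0, 0.1] 0.4 rows 8 | -> [ 0.542 -0.336  0.134] q [ -6  39   1  16 -87  20] 
[0, -12, 106] [-0.0, 0.0, -0.0] 0.4 rows 5 | -> [ 0.489 -0.355  0.044] q [ -8  41 -10  17 -75  17]
```

move_arm([
  [[137,28,146],[0,0,0],0.4],
  [[137,28,146],[0,0,0],0.4],
  [[137,28,146],[0,0,0],0.4],
  [[137,28,146],[0,0,0],0.4],
  [[137,28,146],[0,0,0],0.4],
  [[275,55,291],[0,0,0],0.4],
  [[275,55,291],[0,0,0],0.4],
  [[275,55,291],[0,0,0],0.4],
  [[275,55,291],[0,0,0],0.4],
  [[275,55,291],[0,0,0],0.4],
])

```text
clock: 15.55
tool_pos: [0.5398, -0.3388, 0.1339]
orientation: [141.3, 0.1, -70.1]
force: [-0.7, 0.0, -0.7]
opening: 0.0525
gripper_force: 0.0
```

move_arm([
  [[0,0,0],[0,0,0],0.4],
  [[0,0,0],[0,0,0],0.4],
])

```text
clock: 15.72
tool_pos: [0.5394, -0.3384, 0.1339]
orientation: [141.2, 0.1, -70.3]
force: [0.7, 0.5, 0.2]
opening: 0.0528
gripper_force: 0.0
```

```bash
python3 rimgo.py .4175,-.381
```

```text
t 15.72 at [ 0.5394 -0.3384  0.1339] [ 1.412e+02  1.000e-01 -7.030e+01] open 0.0528 gf 0.0 F [0.7 0.5 0.2]
[-2, -3, -2] [0.2, 0.3, -0.1] 0.4 rows 3 | -> [ 0.542 -0.335  0.134] q [ -6  39   0  16 -87  20] 
[0, -12, 105] [-0.0, -0.0, -0.0] 0.4 rows 5 | -> [ 0.489 -0.355  0.044] q [ -8  41 -10  17 -75  17]
```

move_arm([
  [[-2,-10,30],[0,0,0],0.4],
  [[-2,-15,60],[0,0,0],0.4],
  [[-2,-15,90],[0,0,0],0.4],
  [[-2,-15,103],[0,0,0],0.4],
  [[-2,-15,103],[0,0,0],0.4],
  [[-2,-15,103],[0,0,0],0.4],
])

```text
clock: 16.22
tool_pos: [0.4928, -0.3518, 0.0457]
orientation: [141.3, 0.0, -70.0]
force: [0.2, 1.0, 1.5]
opening: 0.0526
gripper_force: 0.0
```

move_arm([
  [[0,0,0],[0,0,0],1],
  [[0,0,0],[0,0,0],1],
  [[0,0,0],[0,0,0],1],
  [[0,0,0],[0,0,0],1],
  [[0,0,0],[0,0,0],1],
  [[0,0,0],[0,0,0],1],
  [[0,0,0],[0,0,0],1],
  [[0,0,0],[0,0,0],1],
  [[0,0,0],[0,0,0],1],
  [[0,0,0],[0,0,0],1],
])

```text
clock: 17.05
tool_pos: [0.4913, -0.3521, 0.0459]
orientation: [141.1, 0.1, -70.0]
force: [-2.8, -1.6, 7.9]
opening: 0.002
gripper_force: 30.0
```

Run:
```python
from rim import *
o=ctrl.get_obs();P=o["tool_pos"];Q=R.from_euler('xyz',o["orientation"],degrees=True)
plan([(P+[0,0,.15],Q,1,2)]+[(*pour(60,1,th,lip=l),1,2) for th,l in((0,.15),(30,.12),(55,.09),(75,.085),(90,.085),(110,.09))],vmax=25)
```

```text
t 17.05 at [ 0.4913 -0.3521  0.0459] [ 1.411e+02  1.000e-01 -7.000e+01] open 0.002 gf 30.0 F [-2.8 -1.6  7.9]
[0, 94, -117] [0.0, 0.0, -0.0] 1 rows 8 | -> [ 0.492 -0.352  0.196] q [ -7  33  -3  17 -90  22] 
[-169, -59, -43] [0.1, 12.5, -15.6] 1 rows 8 | -> [ 0.502 -0.168  0.193] q [ 14  26 -15  16 -85  20] 
[-135, -101, -77] [0.1, 12.6, -15.5] 1 rows 10 | -> [0.513 0.017 0.19 ] q [ 35  25 -17  15 -84  18] 
[0, 15, 8] [30.0, -0.0, -0.0] 1 rows 7 | -> [0.504 0.002 0.193] q [ 26  10 -24   5 -63  31] 
[1, 47, -18] [25.0, -0.0, -0.0] 1 rows 6 | -> [ 0.483 -0.036  0.218] q [  8   1 -24 -15 -56  59] 
[0, 42, -35] [20.0, -0.0, -0.0] 1 rows 5 | -> [ 0.458 -0.08   0.239] q [-17   2 -18 -39 -66  92] 
[0, 29, -31] [15.0, -0.0, 0.0] 1 rows 5 | -> [ 0.437 -0.116  0.247] q [-36   8 -15 -52 -80 112] 
[0, 36, -43] [20.0, -0.0, 0.0] 1 rows 5 | -> [ 0.409 -0.164  0.246] q [-52  21 -13 -62 -97 129]
```

move_arm([
  [[0,5,-6],[0,0,0],1],
  [[0,15,-19],[0,0,0],1],
  [[0,28,-35],[0,0,0],1],
  [[0,42,-53],[0,0,0],1],
  [[0,56,-70],[0,0,0],1],
  [[0,70,-88],[0,0,0],1],
  [[0,82,-102],[0,0,0],1],
  [[0,90,-112],[0,0,0],1],
  [[0,94,-117],[0,0,0],1],
  [[0,94,-117],[0,0,0],1],
])

```text
clock: 17.88
tool_pos: [0.4929, -0.3517, 0.1956]
orientation: [141.4, 0.0, -70.0]
force: [-0.1, 1.0, -4.5]
opening: 0.0024
gripper_force: 30.1
```

move_arm([
  [[0,0,0],[0,0,0],1],
  [[0,0,0],[0,0,0],1],
  [[0,0,0],[0,0,0],1],
  [[0,0,0],[0,0,0],1],
])

```text
clock: 18.22
tool_pos: [0.4919, -0.3517, 0.1937]
orientation: [141.2, 0.1, -70.0]
force: [-0.1, -0.3, -3.8]
opening: 0.0022
gripper_force: 30.1
```

Run:
```python
from h import *
a=ctrl.snapshot("scene")["color"][100:300,60:330];b=ctrl.snapshot("top")["color"][100:300,250:480]
cv2.imwrite("pics/i.png",cv2.resize(np.hstack([a,b]),None,fx=1.6,fy=1.6,interpolation=cv2.INTER_CUBIC))
```

```text
(no output)
```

View pics/i.png

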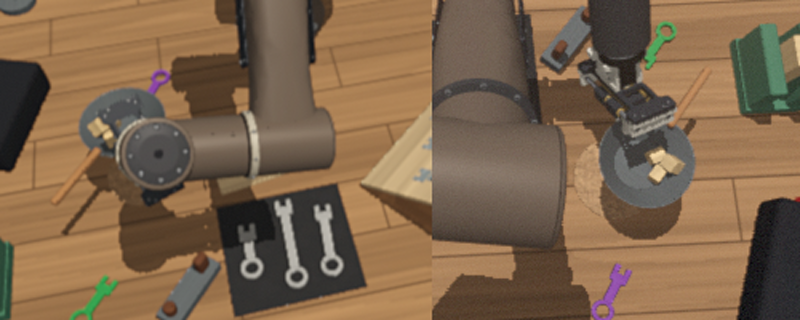

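The pan is held level in the air with three offcuts in it; the rim grip works. Now carry to the box and pour in stages.

Run:
```python
from rim import *
plan([(*pour(60,1,th,lip=l),1,2) for th,l in((0,.15),(30,.12),(55,.09),(75,.085),(90,.085),(110,.09))],vmax=25)
```

```text
t 18.32 at [ 0.4921 -0.3517  0.1941] [ 1.412e+02  1.000e-01 -7.000e+01] open 0.0026 gf 30.1 F [-0.2 -0.2 -3.8]
[-169, -58, -44] [0.0, 12.5, -15.6] 1 rows 8 | -> [ 0.503 -0.168  0.192] q [ 14  26 -15  16 -85  20] 
[-135, -101, -77] [0.0, 12.6, -15.6] 1 rows 10 | -> [0.513 0.017 0.19 ] q [ 35  25 -17  15 -84  18] 
[0, 15, 8] [30.0, -0.0, 0.1] 1 rows 7 | -> [0.505 0.003 0.193] q [ 26  10 -24   5 -63  31] 
[0, 48, -18] [25.0, -0.0, -0.0] 1 rows 6 | -> [ 0.482 -0.036  0.218] q [  8   1 -24 -15 -56  59] 
[0, 42, -35] [20.0, -0.0, -0.0] 1 rows 5 | -> [ 0.457 -0.08   0.239] q [-17   2 -18 -39 -66  92] 
[0, 28, -31] [15.0, -0.0, -0.0] 1 rows 5 | -> [ 0.437 -0.115  0.248] q [-36   8 -15 -52 -80 112] 
[0, 37, -43] [20.0, -0.0, -0.0] 1 rows 5 | -> [ 0.408 -0.164  0.246] q [-52  21 -13 -62 -97 129]
```

move_arm([
  [[-8,-3,-2],[0,0.6,-0.7],1],
  [[-25,-8,-6],[0,2,-2.4],1],
  [[-46,-16,-12],[0,3.5,-4.2],1],
  [[-67,-23,-17],[0,5,-6],1],
  [[-88,-30,-23],[0,6.5,-8],1],
  [[-109,-37,-28],[0,8,-10],1],
  [[-129,-44,-33],[0,9.5,-12],1],
  [[-149,-51,-39],[0,11,-13.8],1],
  [[-169,-58,-44],[0,12.5,-15.6],1],
])

```text
clock: 19.07
tool_pos: [0.5029, -0.1666, 0.1932]
orientation: [141.3, 0.0, -49.8]
force: [0.9, -0.1, -3.9]
opening: 0.0026
gripper_force: 30.1
```

move_arm([
  [[-17,-13,-10],[0,1.6,-2],1],
  [[-34,-25,-19],[0,3.2,-4],1],
  [[-51,-38,-29],[0,4.8,-6],1],
  [[-68,-51,-38],[0,6.4,-8],1],
  [[-85,-63,-48],[0,8,-10],1],
  [[-102,-76,-58],[0,9.5,-11.8],1],
  [[-117,-88,-67],[0,11,-13.5],1],
  [[-128,-96,-73],[0,12,-14.8],1],
  [[-135,-101,-77],[0,12.6,-15.6],1],
  [[-135,-101,-77],[0,12.6,-15.6],1],
])

```text
clock: 19.9
tool_pos: [0.5135, 0.019, 0.1902]
orientation: [141.4, -0.1, -29.7]
force: [0.4, -0.1, -4.0]
opening: 0.0019
gripper_force: 30.1
```

Run:
```python
from rim import *
plan([(*pour(60,1,th,lip=l),1,2) for th,l in((30,.12),(55,.09),(75,.085),(90,.085),(110,.09))],vmax=25)
```

```text
t 19.9 at [0.5135 0.019  0.1902] [ 1.414e+02 -1.000e-01 -2.970e+01] open 0.0019 gf 30.1 F [ 0.4 -0.1 -4. ]
[1, 16, 10] [30.0, -0.2, 0.2] 1 rows 7 | -> [0.505 0.002 0.192] q [ 26  10 -24   5 -63  31] 
[0, 48, -18] [25.0, 0.0, 0.0] 1 rows 6 | -> [ 0.483 -0.037  0.217] q [  8   1 -24 -15 -56  59] 
[0, 41, -35] [20.0, 0.0, -0.0] 1 rows 5 | -> [ 0.458 -0.079  0.239] q [-17   2 -18 -39 -67  92] 
[0, 29, -31] [15.0, 0.0, -0.0] 1 rows 5 | -> [ 0.437 -0.115  0.247] q [-36   8 -15 -52 -80 112] 
[0, 36, -43] [20.0, 0.0, -0.0] 1 rows 5 | -> [ 0.409 -0.164  0.246] q [-52  21 -13 -62 -97 129]
```

move_arm([
  [[0,3,2],[5,0,0],1],
  [[0,6,4],[10,0,0],1],
  [[0,9,6],[15,0,0],1],
  [[0,12,8],[20,0,0],1],
  [[0,14,9],[25,0,0],1],
  [[0,16,10],[30,0,0],1],
])

```text
clock: 20.4
tool_pos: [0.5032, -0.0003, 0.1928]
orientation: [171.5, -0.1, -30.0]
force: [-0.2, -0.2, -4.3]
opening: 0.0025
gripper_force: 30.1
```

move_arm([
  [[0,10,-3],[5,0,0],1],
  [[0,20,-7],[10,0,0],1],
  [[0,30,-11],[15,0,0],1],
  [[0,39,-14],[20,0,0],1],
  [[0,48,-18],[25,0,0],1],
  [[0,48,-18],[25,0,0],1],
])

```text
clock: 20.9
tool_pos: [0.4792, -0.0409, 0.2183]
orientation: [-163.4, -0.0, -30.2]
force: [-0.5, 1.1, -4.9]
opening: 0.0022
gripper_force: 30.0
```

move_arm([
  [[0,10,-9],[5,0,0],1],
  [[0,20,-18],[10,0,0],1],
  [[0,31,-27],[15,0,0],1],
  [[0,41,-35],[20,0,0],1],
  [[0,41,-35],[20,0,0],1],
  [[0,41,-35],[20,0,0],1],
])

```text
clock: 21.4
tool_pos: [0.4554, -0.0839, 0.2386]
orientation: [-143.8, 0.1, -30.3]
force: [-0.1, -1.0, -3.6]
opening: 0.0021
gripper_force: 30.0
```

move_arm([
  [[0,10,-10],[5,0,0],1],
  [[0,20,-20],[10,0,0],1],
  [[0,29,-31],[15,0,0],1],
  [[0,29,-31],[15,0,0],1],
  [[0,29,-31],[15,0,0],1],
  [[0,29,-31],[15,0,0],1],
])

```text
clock: 21.9
tool_pos: [0.4359, -0.1165, 0.2466]
orientation: [-128.8, 0.1, -29.9]
force: [0.5, -1.4, -3.7]
opening: 0.0025
gripper_force: 30.0
```

move_arm([
  [[0,9,-11],[5,0,0],1],
  [[0,18,-22],[10,0,0],1],
  [[0,27,-32],[15,0,0],1],
  [[0,36,-43],[20,0,0],1],
  [[0,36,-43],[20,0,0],1],
  [[0,36,-43],[20,0,0],1],
  [[0,36,-43],[20,0,0],1],
])

```text
clock: 22.48
tool_pos: [0.4088, -0.1644, 0.246]
orientation: [-108.8, -0.0, -29.8]
force: [-0.2, 0.4, -3.1]
opening: 0.0022
gripper_force: 30.0
```

Run:
```python
from rim import *
plan([(*pour(60,1,th,lip=l),1,2) for th,l in((90,.12),(55,.13),(0,.15))],vmax=25)
```

```text
t 22.48 at [ 0.4088 -0.1644  0.246 ] [-108.8   -0.   -29.8] open 0.0022 gf 30.0 F [-0.2  0.4 -3.1]
[0, -53, 42] [-19.8, 0.2, 0.1] 1 rows 5 | -> [ 0.437 -0.115  0.283] q [-36   6 -13 -52 -83 108] 
[0, -37, 87] [-35.0, -0.1, -0.0] 1 rows 8 | -> [ 0.483 -0.036  0.257] q [  8  -1 -20 -15 -61  58] 
[0, -39, 82] [-55.0, 0.0, 0.0] 1 rows 10 | -> [0.513 0.016 0.189] q [ 35  25 -17  15 -84  18]
```

move_arm([
  [[0,-25,20],[-5,0,0],1],
  [[0,-53,42],[-10,0,0],1],
  [[0,-53,42],[-19.8,0,0],1],
  [[0,-53,42],[-19.8,0,0],1],
  [[0,-53,42],[-19.8,0,0],1],
])

```text
clock: 22.9
tool_pos: [0.4374, -0.1134, 0.2876]
orientation: [-128.8, -0.7, -29.6]
force: [1.1, 1.0, -3.5]
opening: 0.0023
gripper_force: 30.0
```

move_arm([
  [[0,-5,11],[-5,0,0],1],
  [[0,-10,23],[-10,0,0],1],
  [[0,-16,36],[-15,0,0],1],
  [[0,-22,50],[-20,0,0],1],
  [[0,-28,63],[-25,0,0],1],
  [[0,-33,75],[-30,0,0],1],
  [[0,-37,87],[-35,0,0],1],
  [[0,-37,87],[-35,0,0],1],
])

```text
clock: 23.57
tool_pos: [0.4818, -0.0321, 0.2572]
orientation: [-163.7, 0.0, -29.5]
force: [0.4, -0.9, -3.8]
opening: 0.0024
gripper_force: 30.0
```

move_arm([
  [[0,-4,8],[-6,0,0],1],
  [[0,-9,18],[-12,0,0],1],
  [[0,-13,27],[-18,0,0],1],
  [[0,-17,36],[-24,0,0],1],
  [[0,-21,45],[-30,0,0],1],
  [[0,-26,54],[-36,0,0],1],
  [[0,-31,63],[-42,0,0],1],
  [[0,-35,73],[-48,0,0],1],
  [[0,-39,82],[-55,0,0],1],
  [[0,-39,82],[-55,0,0],1],
])

```text
clock: 24.4
tool_pos: [0.5112, 0.0174, 0.1828]
orientation: [140.5, 0.5, -29.8]
force: [-0.3, 0.4, -5.6]
opening: 0.0025
gripper_force: 30.1
```

Run:
```python
from rim import *
t,T,w=rimtool(20,1)
plan([((.491,-.349,.19),T,1,2),((.491,-.349,.0475),T,1,2)],vmax=25)
s=ctrl.snapshot("top");im=s["color"].copy();cv2.imwrite("pics/k_src.png",im)
k=1000;b=(.25,.6,-.56,-.22)
im=rect(s,*b,.004,k).astype(float)
f=lambda c:sum((1 if r==.080 else -1)*im[int((b[1]-c[0]-r*np.cos(t))*k),int((b[3]-c[1]-r*np.sin(t))*k)].sum() for r in(.080,.090) for t in np.radians(np.arange(-180,180,3)))
print("cork",max(((x,y) for x in np.arange(.38,.45,.002) for y in np.arange(-.42,-.34,.002)),key=f))
B=im0=s["color"].astype(int);y0,y1,x0,x1=185,240,262,328
m=((B[...,2]-B[...,0]>35)&(B[...,2]>165))[y0:y1,x0:x1];print("force",ctrl.get_obs()["force"].round(2))
cv2.imwrite("pics/k.png",cv2.resize(s["color"][165:265,240:420],None,fx=4,fy=4,interpolation=cv2.INTER_CUBIC))
```

```text
t 24.4 at [0.5112 0.0174 0.1828] [140.5   0.5 -29.8] open 0.0025 gf 30.1 F [-0.3  0.4 -5.6]
[82, 129, 101] [0.5, -12.5, 15.7] 1 rows 8 | -> [ 0.501 -0.165  0.186] q [ 14  27 -15  16 -84  19] 
[134, 100, 76] [0.5, -12.5, 15.8] 1 rows 10 | -> [ 0.491 -0.349  0.19 ] q [ -7  33  -4  16 -89  21] 
[0, -89, 111] [-0.0, 0.0, -0.0] 1 rows 8 | -> [ 0.491 -0.349  0.047] q [ -7  41 -10  17 -75  17] 
cork (np.float64(0.41800000000000004), np.float64(-0.37599999999999995))
force [-0.52 -0.35 -6.28]
```

View pics/k.png

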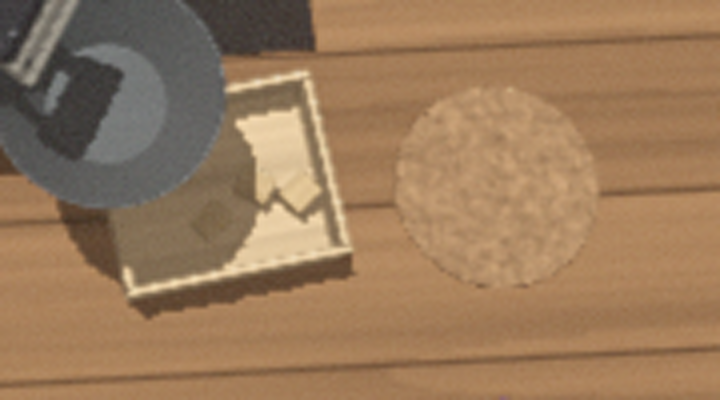

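The pan is empty and three offcuts lie in the box, at about (215,220), (250,185) and (300,190). Return the pan to the cork.

move_arm([
  [[5,8,6],[0,-0.8,1],1],
  [[14,22,17],[0,-2,2.6],1],
  [[26,41,32],[0,-4,5],1],
  [[38,60,47],[0.2,-6,7.4],1],
  [[50,79,62],[0.3,-7.7,9.7],1],
  [[62,98,77],[0.4,-9.5,12],1],
  [[72,114,89],[0.5,-11,14],1],
  [[82,129,101],[0.5,-12.5,15.7],1],
])

```text
clock: 25.12
tool_pos: [0.5003, -0.1694, 0.1932]
orientation: [142.4, 0.1, -50.3]
force: [1.3, 0.5, -3.6]
opening: 0.0021
gripper_force: 30.1
```

move_arm([
  [[18,14,10],[0,-1.7,2],1],
  [[36,27,21],[0.1,-3.4,4],1],
  [[54,41,31],[0.2,-5,6.3],1],
  [[72,54,41],[0.2,-6.7,8.5],1],
  [[90,67,51],[0.3,-8.4,10.5],1],
  [[106,79,60],[0.4,-10,12.5],1],
  [[120,90,68],[0.5,-11.3,14.2],1],
  [[134,100,76],[0.5,-12.5,15.8],1],
  [[134,100,76],[0.5,-12.5,15.8],1],
  [[134,100,76],[0.5,-12.5,15.8],1],
])

```text
clock: 25.95
tool_pos: [0.4899, -0.3523, 0.1941]
orientation: [142.7, 0.3, -70.4]
force: [-0.3, -1.2, -3.2]
opening: 0.0021
gripper_force: 30.1
```

Run:
```python
from rim import *
t,T,w=rimtool(20,1)
plan([((.492,-.347,.0475),T,1,2)],vmax=25)
```

```text
t 25.95 at [ 0.4899 -0.3523  0.1941] [142.7   0.3 -70.4] open 0.0021 gf 30.1 F [-0.3 -1.2 -3.2]
[-4, -92, 114] [-1.4, 0.5, -0.1] 1 rows 8 | -> [ 0.492 -0.346  0.048] q [ -7  41 -10  17 -75  17]
```

move_arm([
  [[-4,-15,18],[-1.4,0.5,0],1],
  [[-4,-31,37],[-1.4,0.5,0],1],
  [[-4,-47,57],[-1.4,0.5,0],1],
  [[-4,-62,76],[-1.4,0.5,0],1],
  [[-4,-75,93],[-1.4,0.5,0],1],
  [[-4,-85,105],[-1.4,0.5,0],1],
  [[-4,-90,111],[-1.4,0.5,0],1],
  [[-4,-92,114],[-1.4,0.5,0],1],
  [[-4,-92,114],[-1.4,0.5,0],1],
])

```text
clock: 26.7
tool_pos: [0.4933, -0.3452, 0.0472]
orientation: [141.1, -0.1, -69.8]
force: [0.5, 0.2, -2.7]
opening: 0.0025
gripper_force: 30.1
```

move_arm([
  [[0,0,0],[0,0,0],0.5],
  [[0,0,0],[0,0,0],0.5],
  [[0,0,0],[0,0,0],0.5],
  [[0,0,0],[0,0,0],0.5],
  [[0,0,0],[0,0,0],0.5],
  [[0,0,-30],[0,0,0],0.5],
  [[0,0,-60],[0,0,0],0.5],
  [[0,0,-100],[0,0,0],0.5],
  [[0,0,-140],[0,0,0],0.5],
  [[0,0,-140],[0,0,0],0.5],
])

```text
clock: 27.53
tool_pos: [0.5818, -0.3144, 0.1616]
orientation: [141.6, -0.5, -69.6]
force: [0.2, -0.7, 0.9]
opening: 0.0435
gripper_force: 0.0
```

```bash
cat > span.py <<'E'
from plan import *
rk=np.load("rack.npy");RY=np.degrees(rk[2]);rc=np.array([rk[0],rk[1]-.0017,0])
Rr=R.from_euler('z',RY,degrees=True)
xs=Rr.apply([np.cos(np.pi/6),0,.5]);zs=Rr.apply([-.5,0,np.cos(np.pi/6)])
def peg(i): return rc+Rr.apply([-.11+.215*np.cos(np.pi/6),{"long":.09,"middle":0,"short":-.09}[i],.02+.1075])
if __name__=="__main__":
    for k in("long","middle","short"): print(k,peg(k).round(4),"tip",(peg(k)+.05*zs).round(3))
    print("xs",xs.round(3),"zs",zs.round(3))
    b=np.array([.426,.465])-.0  # bottle in rack frame
    print("bottle in rack",Rr.inv().apply([*(b-rc[:2]),0]).round(3))
E
python3 span.py; python3 panflat.py; python3 -c "
from h import *
for n in('top','scene'):
    for o in spanners(ctrl.snapshot(n)): print(n,{k:(v.tolist() if hasattr(v,'tolist') else v) for k,v in o.items()})"
```

```text
long [0.5477 0.383  0.1275] tip [0.528 0.367 0.171]
middle [0.6049 0.3136 0.1275] tip [0.586 0.298 0.171]
short [0.6622 0.2441 0.1275] tip [0.643 0.228 0.171]
xs [0.668 0.551 0.5  ] zs [-0.386 -0.318  0.866]
bottle in rack [0.034 0.231 0.   ]
top rim centre [ 0.4205 -0.3711  0.0844] rms 0.0009 n 30
  wood px in pan 0 mean dir None
scene rim centre [ 0.4572 -0.3466  0.1198] rms 0.0187 n 18
  wood px in pan 9 mean dir [-0.013  0.05 ]
[ 0.4388 -0.3589]
scene {'L': 0.1199, 'mid': [0.6896, -0.0211], 'eye': [0.7275, -0.0233], 'yaw': -3.5, 'W': (np.float64(0.045), np.float64(0.021))}
```

The pan is on the cork at about (0.42,-0.37) and empty. Now the spanners: check IK for the whole hang sequence.

```bash
cat >> span.py <<'E'
C={"long":.078,"middle":.058,"short":.038};SG={"long":0.,"middle":0.,"short":-.014};TL={"long":0.,"middle":0.,"short":15.};ZG={"long":.0245,"middle":.0245,"short":.026}
def meas():
    A={}
    for n in("top","scene"):
        for o in spanners(ctrl.snapshot(n)):
            for k,L in(("long",.2),("middle",.16),("short",.12)):
                if abs(o["L"]-L)<.008: A.setdefault(k,[]).append(np.r_[o["mid"],o["eye"],o["yaw"]])
    for k in A: print(k,len(A[k]),np.ptp(A[k],axis=0).round(3),np.mean(A[k],0).round(4))
    return {k:np.mean(v,0) for k,v in A.items()}
def seq(k,m,flip=0):
    """m: mid xy, eye xy, yaw. returns pick waypoints, hang waypoints; tool in spanner frame fixed"""
    u=yd(m[4]);mid=np.r_[(m[:2]+m[2:4]-C[k]*u[:2])/2,.008];S=R.from_euler('z',m[4],degrees=True)
    t=np.radians(TL[k]);F=tool(np.array([np.cos(t),0,np.sin(t)])*(1-2*flip),[np.sin(t),0,-np.cos(t)])
    off=np.array([SG[k],0,ZG[k]-.008])  # tcp in spanner frame
    T=S*F;g=mid+S.apply(off)
    pick=[(g+[0,0,.12],T,.5,2),(g,T,.5,2)]
    B=R.from_matrix(np.c_[xs,np.cross(zs,xs),zs]);H=B*F
    def at(h,dx=-.002): return peg(k)+zs*h+xs*(dx-C[k])+B.apply(off)
    hang=[(g+[0,0,.24],T,1,1),(at(.13),H,1,3),(at(.075),H,1,3),(at(.008),H,1,3)]
    out=[(at(.12),H,.5,1)]
    return pick,hang,out
E
python3 - <<'E'
from span import *
M={"short":np.array([.6593,-.18,.6973,-.1808,-1.5]),"middle":np.array([.668,-.018,.7262,-.0218,-3.5]),"long":np.array([.658,-.095,.7357,-.096,-.7])}
for k in M:
  for fl in(0,1):
    for q6 in(-90,90):
      a,b,c=seq(k,M[k],fl);q=np.array([10,30,0,0,-60,q6]);E=[];Q=[]
      for w in a+b: q,e=ik(w[0],w[1],p,q);E.append(e);Q.append(q)
      print(k,fl,np.round(E,2).max(),np.round(Q[1]),np.round(Q[-3]),np.round(Q[-1]))
E
```

```text
short 0 0.0 [  2.  26. -27.   2. -22.  85.] [ 27.  -2. -32. -30. -17. 127.] [ 21.  13. -24. -56. -16. 158.]
short 0 0.0 [  2.  26. -27.   2. -22.  85.] [ 27.  -2. -32. -30. -17. 127.] [ 21.  13. -24. -56. -16. 158.]
short 1 0.0 [  2.  26. -27.   2. -22. -95.] [ 27.  -2. -32. -30. -17. -53.] [ 21.  13. -24. -56. -16. -22.]
short 1 0.39 [-14.  23. -49.  95.  -4. 174.] [ 15.  -3. -58.  95.  -0. 174.] [ 18.  12. -53.  95.  -1. 174.]
middle 0 0.02 [ 15.  31. -14.   0. -45.  71.] [ 47.  -4. -43.  10. -22.  74.] [ 43.  11. -48.  22.  -2.  65.]
middle 0 0.02 [ 15.  31. -14.   0. -45.  71.] [ 47.  -4. -43.  10. -22.  74.] [ 43.  11. -48.  22.  -2.  65.]
middle 1 0.02 [  15.   31.  -14.   -0.  -45. -109.] [  47.   -4.  -43.   10.  -22. -106.] [  43.   11.  -48.   22.   -2. -115.]
middle 1 0.64 [ -3.  24. -49.  95.  -0. 174.] [ 24.  -2. -58.  95.  -0. 174.] [ 27.  10. -56.  95.  -3. 174.]
long 0 0.07 [  9.  31. -14.   0. -45.  81.] [ 58.  -8. -55.  34. -16.  41.] [ 52.   9. -52.  30.  -2.  50.]
long 0 0.07 [  9.  31. -14.   0. -45.  81.] [ 58.  -8. -55.  34. -16.  41.] [ 52.   9. -52.  30.  -2.  50.]
long 1 0.07 [  9.  31. -14.  -0. -45. -99.] [  58.   -8.  -55.   34.  -16. -139.] [  52.    9.  -52.   30.   -2. -130.]
long 1 0.64 [ -8.  23. -50.  95.  -3. 174.] [ 32.  -1. -58.  95.  -0. 174.] [ 34.   9. -58.  95.  -2. 174.]
```

Run:
```python
from span import *
M={"short":np.array([.6593,-.18,.6973,-.1808,-1.5]),"middle":np.array([.668,-.018,.7262,-.0218,-3.5]),"long":np.array([.658,-.095,.7357,-.096,-.7])}
for k,opts in(("short",[(0,-.014),(8,-.014),(15,-.014),(15,-.018)]),("middle",[(-10,-.02),(-15,-.025),(-20,-.03)]),("long",[(-15,-.02),(-20,-.02),(-25,-.02),(-25,.01)])):
  for tl,sg in opts:
      TL[k]=tl;SG[k]=sg;a,b,c=seq(k,M[k],0);q=np.array([10,30,0,0,-60,90]);E=[];Q=[]
      for w in a+b: q,e=ik(w[0],w[1],p,q);E.append(e);Q.append(q)
      print(k,tl,sg,np.round(E,2).max(),np.round(Q[1]),*[np.round(x) for x in Q[-3:]])
```

```text
short 0 -0.014 0.0 [  1.  31. -14.   0. -45.  87.] [ 33.   1. -31.  -7. -29. 101.] [ 33.   6. -32.  -8. -23. 103.] [ 34.  14. -31. -11. -16. 105.]
short 8 -0.014 0.0 [  1.  28. -21.   1. -33.  87.] [ 32.  -1. -34. -14. -20. 109.] [ 31.   5. -33. -19. -15. 115.] [ 30.  13. -29. -29. -12. 126.]
short 15 -0.014 0.0 [  2.  26. -27.   2. -22.  85.] [ 27.  -2. -32. -30. -17. 127.] [ 25.   5. -29. -41. -16. 140.] [ 21.  13. -24. -56. -16. 158.]
short 15 -0.018 0.0 [  2.  26. -28.   2. -22.  85.] [ 27.  -2. -32. -31. -17. 128.] [ 24.   5. -29. -42. -16. 142.] [ 20.  13. -24. -57. -16. 159.]
middle -10 -0.02 0.0 [ 14.  35.  -6.  -4. -58.  75.] [ 47.  -1. -35.   4. -36.  80.] [ 46.   5. -36.   5. -29.  80.] [ 46.  12. -37.   6. -21.  79.]
middle -15 -0.025 0.0 [ 13.  37.  -2.  -5. -65.  76.] [ 46.   1. -31.   3. -43.  82.] [ 46.   7. -32.   3. -36.  82.] [ 45.  14. -33.   3. -28.  82.]
middle -20 -0.03 0.0 [ 13.  40.   2.  -6. -71.  77.] [ 46.   3. -28.   1. -49.  83.] [ 45.   9. -29.   2. -43.  83.] [ 45.  16. -29.   2. -36.  83.]
long -15 -0.02 0.0 [  8.  37.  -3.  -2. -64.  83.] [ 59.  -2. -38.   8. -40.  65.] [ 58.   4. -39.   9. -33.  65.] [ 56.  12. -40.  11. -24.  64.]
long -20 -0.02 0.0 [  7.  40.   1.  -3. -71.  83.] [ 58.   1. -32.   4. -47.  69.] [ 57.   7. -33.   5. -41.  69.] [ 56.  14. -34.   5. -33.  70.]
long -25 -0.02 0.0 [  7.  43.   6.  -3. -78.  84.] [ 57.   4. -28.   2. -54.  72.] [ 56.   9. -28.   2. -48.  72.] [ 55.  16. -28.   2. -41.  73.]
long -25 0.01 0.0 [  7.  45.  11.  -3. -80.  84.] [ 56.   6. -24.   2. -56.  73.] [ 55.  11. -24.   2. -50.  73.] [ 54.  17. -24.   2. -44.  74.]
```

```bash
sed -i 's/^C={.*$/C={"long":.078,"middle":.058,"short":.038};SG={"long":-.02,"middle":-.025,"short":-.014};TL={"long":-20.,"middle":-15.,"short":12.};ZG={"long":.027,"middle":.0265,"short":.0265}/' span.py
python3 - <<'E'
from span import *
plan([((.53,-.42,.28),tool(yd(-25),[0,0,-1]),.5,1)])
E
```

```text
t 27.73 at [ 0.5749 -0.3146  0.1546] [ 1.41e+02 -1.00e-01 -6.99e+01] open 0.0438 gf 0.0 F [ 0.  -0.7 -0.9]
[84, 140, -48] [37.0, 15.2, -43.1] 0.5 rows 10 | -> [ 0.53 -0.42  0.28] q [-22  20   4   0 -74  87]
```

move_arm([
  [[20,35,-60],[0,0,0],0.5],
  [[40,70,-60],[8,3,-9],0.5],
  [[84,140,-48],[37,15.2,-43.1],0.5],
  [[84,140,-48],[37,15.2,-43.1],0.5],
  [[84,140,-48],[37,15.2,-43.1],0.5],
  [[84,140,-48],[37,15.2,-43.1],0.5],
  [[84,140,-48],[37,15.2,-43.1],0.5],
  [[84,140,-48],[37,15.2,-43.1],0.5],
  [[84,140,-48],[37,15.2,-43.1],0.5],
  [[84,140,-48],[37,15.2,-43.1],0.5],
])

```text
clock: 28.57
tool_pos: [0.5285, -0.4215, 0.2813]
orientation: [-179.7, -0.3, -24.8]
force: [0.1, 0.4, 0.0]
opening: 0.044
gripper_force: 0.0
```

Run:
```python
from span import *
M=meas();np.save("M.npy",M,allow_pickle=True)
if "middle" in M:
    a,b,c=seq("middle",M["middle"]);plan(a+b)
```

```text
short 2 [0.001 0.003 0.001 0.003 0.5  ] [ 0.6594 -0.18    0.6981 -0.181  -1.35  ]
middle 2 [0.001 0.003 0.001 0.003 0.   ] [ 0.6679 -0.0182  0.727  -0.0218 -3.4   ]
long 2 [0.001 0.003 0.001 0.003 0.   ] [ 0.6578 -0.0952  0.7365 -0.0962 -0.7   ]
t 28.67 at [ 0.5287 -0.4215  0.2805] [-1.799e+02 -1.000e-01 -2.520e+01] open 0.0436 gf 0.0 F [ 0.7  0.3 -0.3]
[-34, -208, 67] [-1.4, -7.4, -10.8] 0.5 rows 6 | -> [ 0.586 -0.219  0.214] q [ -3  21  -2  -1 -74  79] 
[14, -211, 64] [-1.5, -7.5, -10.8] 0.5 rows 8 | -> [ 0.644 -0.016  0.146] q [ 13  31   3  -4 -77  75] 
[31, 0, 116] [0.0, -0.0, -0.0] 0.5 rows 5 | -> [ 0.644 -0.016  0.026] q [ 13  37  -2  -5 -65  76] 
[-62, 0, -232] [0.0, -0.0, -0.0] 1 rows 8 | -> [ 0.644 -0.016  0.266] q [ 13  26  12  -4 -90  74] 
[-74, -113, 47] [0.0, 14.3, -21.7] 1 rows 4 | -> [0.567 0.101 0.24 ] q [ 28  12 -11  -3 -67  82] 
[-36, -135, 33] [0.0, 14.3, -21.7] 1 rows 7 | -> [0.491 0.22  0.214] q [ 46   1 -31   3 -43  82] 
[14, 0, 53] [0.0, -0.0, 0.0] 1 rows 5 | -> [0.512 0.237 0.166] q [ 46   6 -32   3 -36  82] 
[17, 0, 65] [0.0, -0.0, 0.0] 1 rows 5 | -> [0.537 0.258 0.108] q [ 45  14 -33   3 -29  81]
```

move_arm([
  [[-34,-208,67],[-1.4,-7.4,-10.8],0.5],
  [[-34,-208,67],[-1.4,-7.4,-10.8],0.5],
  [[-34,-208,67],[-1.4,-7.4,-10.8],0.5],
  [[-34,-208,67],[-1.4,-7.4,-10.8],0.5],
  [[-34,-208,67],[-1.4,-7.4,-10.8],0.5],
  [[-34,-208,67],[-1.4,-7.4,-10.8],0.5],
])

```text
clock: 29.17
tool_pos: [0.5875, -0.2127, 0.2102]
orientation: [179.2, 7.7, -14.1]
force: [0.8, -1.1, -1.0]
opening: 0.0437
gripper_force: 0.0
```

move_arm([
  [[14,-211,64],[-1.5,-7.5,-10.8],0.5],
  [[14,-211,64],[-1.5,-7.5,-10.8],0.5],
  [[14,-211,64],[-1.5,-7.5,-10.8],0.5],
  [[14,-211,64],[-1.5,-7.5,-10.8],0.5],
  [[14,-211,64],[-1.5,-7.5,-10.8],0.5],
  [[14,-211,64],[-1.5,-7.5,-10.8],0.5],
  [[14,-211,64],[-1.5,-7.5,-10.8],0.5],
  [[14,-211,64],[-1.5,-7.5,-10.8],0.5],
])

```text
clock: 29.83
tool_pos: [0.6439, -0.0146, 0.1446]
orientation: [179.8, 15.2, -3.2]
force: [0.2, -0.1, 1.1]
opening: 0.0436
gripper_force: 0.0
```

```bash
cat > st.py <<'E'
import sys
from span import *
k,i,j=sys.argv[1],int(sys.argv[2]),int(sys.argv[3]);M=np.load("M.npy",allow_pickle=True).item()
a,b,c=seq(k,M[k]);plan((a+b+c)[i:j],vmax=float(sys.argv[4]) if len(sys.argv)>4 else 40)
E
python3 st.py middle 1 2 30
```

```text
t 29.83 at [ 0.6439 -0.0146  0.1446] [179.8  15.2  -3.2] open 0.0436 gf 0.0 F [ 0.2 -0.1  1.1]
[31, 2, 114] [0.2, 0.2, 0.2] 0.5 rows 6 | -> [ 0.644 -0.017  0.026] q [ 13  37  -2  -5 -65  76]
```

move_arm([
  [[8,2,30],[0,0,0],0.5],
  [[16,2,60],[0,0,0],0.5],
  [[24,2,88],[0,0,0],0.5],
  [[29,2,106],[0,0,0],0.5],
  [[31,2,114],[0,0,0],0.5],
  [[31,2,114],[0,0,0],0.5],
])

```text
clock: 30.33
tool_pos: [0.6434, -0.0189, 0.0261]
orientation: [179.9, 15.2, -3.4]
force: [1.2, -0.4, -0.0]
opening: 0.0439
gripper_force: 0.0
```

move_arm([
  [[0,0,0],[0,0,0],1],
  [[0,0,0],[0,0,0],1],
  [[0,0,0],[0,0,0],1],
  [[0,0,0],[0,0,0],1],
  [[0,0,0],[0,0,0],1],
  [[0,0,0],[0,0,0],1],
  [[0,0,0],[0,0,0],1],
])

```text
clock: 30.92
tool_pos: [0.6456, -0.0173, 0.029]
orientation: [179.9, 14.9, -3.2]
force: [-0.2, 0.7, 6.2]
opening: 0.0171
gripper_force: 30.0
```

```bash
python3 st.py middle 2 5
```

```text
t 30.92 at [ 0.6456 -0.0173  0.029 ] [179.9  14.9  -3.2] open 0.0171 gf 30.0 F [-0.2  0.7  6.2]
[-63, 0, -229] [0.1, -0.1, 0.2] 1 rows 7 | -> [ 0.644 -0.017  0.267] q [ 13  26  12  -4 -90  74] 
[-74, -113, 47] [0.0, 14.3, -21.7] 1 rows 4 | -> [0.567 0.101 0.24 ] q [ 28  12 -11  -3 -67  82] 
[-36, -135, 33] [0.0, 14.3, -21.7] 1 rows 7 | -> [0.49  0.22  0.214] q [ 46   1 -31   3 -43  82] 
[14, 0, 54] [0.0, -0.0, -0.0] 1 rows 5 | -> [0.512 0.237 0.165] q [ 46   6 -33   3 -36  82]
```

move_arm([
  [[-2,0,-8],[0,0,0],1],
  [[-6,0,-23],[0,0,0],1],
  [[-13,0,-47],[0,0,0],1],
  [[-21,0,-78],[0,0,0],1],
  [[-31,0,-113],[0,0,0],1],
  [[-41,0,-148],[0,0,0],1],
  [[-50,0,-183],[0,0,0],1],
  [[-58,0,-212],[0,0,0],1],
  [[-63,0,-229],[0,0,0],1],
])

```text
clock: 31.67
tool_pos: [0.644, -0.0171, 0.27]
orientation: [180.0, 14.7, -3.2]
force: [0.6, -0.9, -2.3]
opening: 0.0167
gripper_force: 30.0
```

move_arm([
  [[-10,-16,7],[0,2,-3],1],
  [[-26,-40,17],[0,5,-7.6],1],
  [[-42,-64,27],[0,8,-12.2],1],
  [[-58,-88,37],[0,11,-17],1],
  [[-74,-113,47],[0,14.3,-21.7],1],
  [[-74,-113,47],[0,14.3,-21.7],1],
])

```text
clock: 32.17
tool_pos: [0.5611, 0.1029, 0.2384]
orientation: [-177.1, -0.1, 18.6]
force: [-0.7, -1.3, -1.6]
opening: 0.0168
gripper_force: 30.0
```

move_arm([
  [[-7,-27,7],[0,2.9,-4.3],1],
  [[-14,-54,13],[0,5.8,-8.6],1],
  [[-21,-81,20],[0,8.6,-13],1],
  [[-28,-108,26],[0,11.5,-17.3],1],
  [[-36,-135,33],[0,14.3,-21.7],1],
  [[-36,-135,33],[0,14.3,-21.7],1],
  [[-36,-135,33],[0,14.3,-21.7],1],
])

```text
clock: 32.75
tool_pos: [0.4875, 0.2192, 0.2126]
orientation: [179.9, -15.0, 39.8]
force: [0.7, 0.2, -1.3]
opening: 0.0169
gripper_force: 30.0
```

```bash
cat > eye.py <<'E'
# where is the held spanner's eye (two-camera triangulation of the steel hole is hard: overlay projected model instead, report colour match)
import sys
from span import *
def heldfit(k,dz=0.,dx=0.):
    o=ctrl.get_obs();Q=R.from_euler('xyz',o["orientation"],degrees=True);t=np.radians(TL[k]);F=tool([np.cos(t),0,np.sin(t)],[np.sin(t),0,-np.cos(t)])
    B=Q*F.inv();off=np.array([SG[k]+dx,0,ZG[k]-.008+dz]);O=o["tool_pos"]-B.apply(off);eye=O+B.apply([C[k],0,0])
    d=eye-peg(k);ys=np.cross(zs,xs);print("eye in peg frame mm",(np.array([d@xs,d@ys,d@zs])*1000).round(1),"x axis",B.apply([1,0,0]).round(3),"F",o["force"].round(1),"open",o["opening"].round(4),"gf",o["gripper_force"])
    return O,B,eye
if __name__=="__main__":heldfit(sys.argv[1],float(sys.argv[2]))
E
python3 st.py middle 4 6 20; python3 eye.py middle .0025
python3 - <<'E'
from eye import *
O,B,e=heldfit("middle",.0025)
ims=[]
for n in("scene","top"):
    s=ctrl.snapshot(n);c=proj(s,peg("middle"))[0].astype(int);x0,y0=c-[45,45];im=cv2.resize(s["color"][y0:y0+90,x0:x0+90],None,fx=4.4,fy=4.4,interpolation=cv2.INTER_CUBIC)
    a=np.linspace(0,6.28,40);pp=[O+B.apply([C["middle"]+.022*np.cos(t),.022*np.sin(t),.005]) for t in a]
    for q in proj(s,pp): cv2.circle(im,tuple(int(i) for i in (q+.5-[x0,y0])*4.4),1,(0,0,255),-1)
    for q in proj(s,[peg("middle"),peg("middle")+.05*zs]): cv2.circle(im,tuple(int(i) for i in (q+.5-[x0,y0])*4.4),2,(0,255,0),-1)
    ims.append(im)
cv2.imwrite("pics/m.png",np.hstack(ims))
E
```

```text
t 32.75 at [0.4875 0.2192 0.2126] [179.9 -15.   39.8] open 0.0169 gf 30.0 F [ 0.7  0.2 -1.3]
[17, 2, 53] [-0.0, 0.0, 0.3] 1 rows 6 | -> [0.512 0.237 0.166] q [ 46   7 -32   3 -36  82] 
[18, 0, 65] [-0.0, 0.0, 0.0] 1 rows 7 | -> [0.538 0.259 0.108] q [ 45  14 -33   3 -29  82] Traceback (most recent call last):
  File "eye.py", line 9, in <module>
    if __name__=="__main__":heldfit(sys.argv[1],float(sys.argv[2]))
                            ~~~~~~~^^^^^^^^^^^^^^^^^^^^^^^^^^^^^^^^
  File "eye.py", line 7, in heldfit
    d=eye-peg(k);ys=np.cross(zs,xs);print("eye in peg frame mm",(np.array([d@xs,d@ys,d@zs])*1000).round(1),"x axis",B.apply([1,0,0]).round(3),"F",o["force"].round(1),"open",o["opening"].round(4),"gf",o["gripper_force"])
                                                                                                                                                                             ^^^^^^^^^^^^^^^^^^
AttributeError: 'float' object has no attribute 'round'
Traceback (most recent call last):
  File "eye.py", line 7, in heldfit
    d=eye-peg(k);ys=np.cross(zs,xs);print("eye in peg frame mm",(np.array([d@xs,d@ys,d@zs])*1000).round(1),"x axis",B.apply([1,0,0]).round(3),"F",o["force"].round(1),"open",o["opening"].round(4),"gf",o["gripper_force"])
                                                                                                                                                                             ^^^^^^^^^^^^^^^^^^
AttributeError: 'float' object has no attribute 'round'
```

```bash
sed -i 's/o\["opening"\].round(4)/round(o["opening"],4)/' eye.py
cat > eyepic.py <<'E'
from eye import *
O,B,e=heldfit("middle",.0025)
ims=[]
for n in("scene","top"):
    s=ctrl.snapshot(n);c=proj(s,peg("middle"))[0].astype(int);x0,y0=c-[45,45];im=cv2.resize(s["color"][y0:y0+90,x0:x0+90],None,fx=4.4,fy=4.4,interpolation=cv2.INTER_CUBIC)
    a=np.linspace(0,6.28,40);pp=[O+B.apply([C["middle"]+.022*np.cos(t),.022*np.sin(t),.005]) for t in a]
    for q in proj(s,pp): cv2.circle(im,tuple(int(i) for i in (q+.5-[x0,y0])*4.4),1,(0,0,255),-1)
    for q in proj(s,[peg(k)+h*zs for k in C for h in(0,.05)]): cv2.circle(im,tuple(int(i) for i in (q+.5-[x0,y0])*4.4),2,(0,255,0),-1)
    ims.append(im)
cv2.imwrite("pics/m.png",np.hstack(ims))
E
python3 eyepic.py
```

```text
eye in peg frame mm [ -4.9   2.3 127.9] x axis [0.665 0.555 0.499] F [ 0.7  0.2 -1.3] open 0.0169 gf 29.995952546596527
```

View pics/m.png

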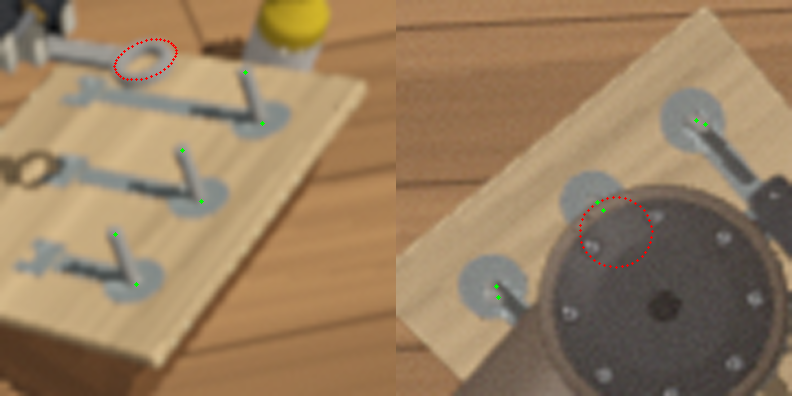

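The projected peg tips and feet sit on the real pegs, and the predicted eye outline matches the held eye to about 2 mm. Lower in two steps.

move_arm([
  [[6,1,18],[0,0,0.3],1],
  [[12,2,36],[0,0,0.3],1],
  [[17,2,53],[0,0,0.3],1],
  [[17,2,53],[0,0,0.3],1],
  [[17,2,53],[0,0,0.3],1],
])

```text
clock: 33.27
tool_pos: [0.5145, 0.2357, 0.1649]
orientation: [-180.0, -14.8, 39.3]
force: [-0.1, 0.1, -0.2]
opening: 0.0167
gripper_force: 30.0
```

```bash
python3 eye.py middle .0025;python3 st.py middle 5 6 20
```

```text
eye in peg frame mm [-1.7 -3.  70.8] x axis [0.672 0.549 0.497] F [-0.1  0.1 -0.2] open 0.0167 gf 29.995886385440826
t 33.27 at [0.5145 0.2357 0.1649] [-180.   -14.8   39.3] open 0.0167 gf 30.0 F [-0.1  0.1 -0.2]
[17, -3, 63] [0.1, 0.2, -0.2] 1 rows 7 | -> [0.538 0.259 0.108] q [ 45  14 -33   3 -29  82]
```

move_arm([
  [[4,-2,14],[0,0,0],1],
  [[8,-2,28],[0,0,0],1],
  [[12,-2,42],[0,0,0],1],
  [[14,-2,52],[0,0,0],1],
  [[16,-2,59],[0,0,0],1],
  [[16,-2,59],[0,0,0],1],
  [[16,-2,59],[0,0,0],1],
])

```text
clock: 33.85
tool_pos: [0.5365, 0.2574, 0.1132]
orientation: [-180.0, -15.0, 39.4]
force: [-0.4, -0.6, -0.8]
opening: 0.0169
gripper_force: 30.0
```

```bash
python3 eye.py middle .0025
```

```text
eye in peg frame mm [-0.8 -0.  10.8] x axis [0.67  0.549 0.5  ] F [-0.4 -0.6 -0.8] open 0.0169 gf 29.996067881584167
```

move_arm([
  [[1,0,4],[0,0,0],1],
  [[1,0,4],[0,0,0],1],
  [[1,0,4],[0,0,0],0.6],
  [[1,0,4],[0,0,0],0.6],
  [[1,0,4],[0,0,0],0.6],
  [[1,0,4],[0,0,0],0.6],
  [[1,0,4],[0,0,0],0.6],
  [[-7,0,-26],[0,0,0],0.6],
  [[-16,0,-60],[0,0,0],0.6],
  [[-28,0,-106],[0,0,0],0.6],
])

```text
clock: 34.68
tool_pos: [0.4956, 0.2241, 0.2021]
orientation: [180.0, -14.8, 39.4]
force: [0.9, 0.1, 0.7]
opening: 0.0352
gripper_force: 0.0
```

Run:
```python
from span import *
plan([((.56,-.05,.36),tool(yd(-1),[0,0,-1]),.5,1),((.53,-.38,.28),tool(yd(-1),[0,0,-1]),.5,1)])
```

```text
t 34.68 at [0.4956 0.2241 0.2021] [180.  -14.8  39.4] open 0.0352 gf 0.0 F [0.9 0.1 0.7]
[-80, 253, -184] [-5.2, -14.1, 40.2] 0.5 rows 10 | -> [ 0.56 -0.05  0.36] q [ 15   7  -3   0 -80  74] 
[-24, 330, 80] [-0.0, -0.0, -0.0] 0.5 rows 10 | -> [ 0.53 -0.38  0.28] q [-19  17   1   0 -73 107]
```

move_arm([
  [[-20,40,-60],[0,0,0],0.5],
  [[-80,253,-184],[-5.2,-14.1,40.2],0.5],
  [[-80,253,-184],[-5.2,-14.1,40.2],0.5],
  [[-80,253,-184],[-5.2,-14.1,40.2],0.5],
  [[-80,253,-184],[-5.2,-14.1,40.2],0.5],
  [[-80,253,-184],[-5.2,-14.1,40.2],0.5],
  [[-80,253,-184],[-5.2,-14.1,40.2],0.5],
  [[-80,253,-184],[-5.2,-14.1,40.2],0.5],
  [[-80,253,-184],[-5.2,-14.1,40.2],0.5],
  [[-80,253,-184],[-5.2,-14.1,40.2],0.5],
])

```text
clock: 35.52
tool_pos: [0.5611, -0.0514, 0.3602]
orientation: [-179.8, -0.2, -1.2]
force: [0.9, 0.7, -0.9]
opening: 0.0438
gripper_force: 0.0
```

move_arm([
  [[-24,330,80],[0,0,0],0.5],
  [[-24,330,80],[0,0,0],0.5],
  [[-24,330,80],[0,0,0],0.5],
  [[-24,330,80],[0,0,0],0.5],
  [[-24,330,80],[0,0,0],0.5],
  [[-24,330,80],[0,0,0],0.5],
  [[-24,330,80],[0,0,0],0.5],
  [[-24,330,80],[0,0,0],0.5],
  [[-24,330,80],[0,0,0],0.5],
  [[-24,330,80],[0,0,0],0.5],
])

```text
clock: 36.35
tool_pos: [0.5296, -0.3803, 0.2762]
orientation: [-179.7, -0.0, -1.2]
force: [0.0, 0.0, -0.2]
opening: 0.0439
gripper_force: 0.0
```

```bash
cat > board.py <<'E'
from span import *
def board(h=.01,thr=None,k=2000):
    """steel seen brighter than at the start, in board coords of each peg (x up slope, y left), mm"""
    for n,f in(("top","pics/top0.png"),("scene","pics/scene0.png")):
        s=ctrl.snapshot(n);a=np.arange(.05,-.19,-1/k);b=np.arange(.15,-.15,-1/k);aa,bb=np.meshgrid(a,b,indexing='ij')
        P=peg("middle")+aa[...,None]*xs+bb[...,None]*np.cross(zs,xs)+h*zs
        m=proj(s,P.reshape(-1,3)).astype(np.float32).reshape(*aa.shape,2)
        i1=cv2.remap(s["color"],m,None,1).astype(int);i0=cv2.remap(cv2.imread(f),m,None,1).astype(int)
        D=((abs(i1-i0).sum(2)>60)&(i1.max(2)-i1.min(2)<35)&(i1.min(2)>130)).astype(np.uint8);D=cv2.morphologyEx(D,cv2.MORPH_CLOSE,np.ones((9,9)));D=cv2.morphologyEx(D,cv2.MORPH_OPEN,np.ones((5,5)))
        for c in cv2.findContours(D,cv2.RETR_EXTERNAL,cv2.CHAIN_APPROX_NONE)[0]:
            if cv2.contourArea(c)<1500: continue
            (cx,cy),(w,hh),an=cv2.minAreaRect(c);px=np.array([cv2.boundingRect(c)[i] for i in range(4)])
            v=cv2.fitLine(c,cv2.DIST_L2,0,.01,.01)[:2,0]
            print(n,"x mm %.0f..%.0f"%(1e3*(.05-(px[1]+px[3])/k),1e3*(.05-px[1]/k)),"y %.0f..%.0f"%(1e3*(.15-(px[0]+px[2])/k),1e3*(.15-px[0]/k)),"rect %.0f x %.0f"%(max(w,hh)*1e3/k,min(w,hh)*1e3/k),"angle from slope %.1f"%np.degrees(np.arctan(v[0]/v[1] if abs(v[1])>1e-6 else 9)))
board()
M=meas();np.save("M.npy",M,allow_pickle=True)
E
python3 board.py; python3 panflat.py;python3 st.py long 0 2
```

```text
top x mm -178..-136 y 72..109 rect 41 x 36 angle from slope 32.0
top x mm -138..-63 y 80..101 rect 74 x 20 angle from slope 1.4
top x mm -98..-50 y -106..-70 rect 48 x 36 angle from slope 22.2
top x mm -126..-21 y -17..19 rect 104 x 35 angle from slope 4.1
top x mm -40..24 y -110..-65 rect 60 x 45 angle from slope -15.6
top x mm -19..25 y 68..113 rect 44 x 43 angle from slope -88.9
top x mm -21..26 y -21..24 rect 46 x 40 angle from slope -61.9
short 2 [1.0e-03 7.0e-03 1.0e-03 3.0e-03 5.9e+00] [ 0.6594 -0.1784  0.6986 -0.1808 -4.35  ]
long 2 [0.001 0.003 0.001 0.003 0.   ] [ 0.6578 -0.0952  0.7365 -0.096  -0.8   ]
top rim centre [ 0.428  -0.3253  0.1285] rms 0.0092 n 15
  wood px in pan 0 mean dir None
scene rim centre [ 0.3815 -0.4099  0.1302] rms 0.0252 n 17
  wood px in pan 2 mean dir [-0.033 -0.043]
[ 0.4047 -0.3676]
t 36.65 at [ 0.5315 -0.3777  0.2796] [-179.8   -0.3   -0.9] open 0.0439 gf 0.0 F [ 0.1 -0.5  0.5]
[51, -142, 67] [-0.1, -10.1, -0.0] 0.5 rows 5 | -> [ 0.585 -0.236  0.213] q [ -4  23  -1   0 -76  93] 
[61, -142, 57] [-0.1, -10.2, -0.1] 0.5 rows 7 | -> [ 0.638 -0.095  0.147] q [  7  34   7  -3 -83  83] 
[41, 0, 112] [0.0, 0.0, 0.0] 0.5 rows 5 | -> [ 0.638 -0.095  0.028] q [  7  40   1  -3 -71  83]
```

```bash
cat > board2.py <<'E'
from span import *
def board2(h=.0,k=1000):
    for n,f in(("top","pics/top0.png"),("scene","pics/scene0.png")):
        s=ctrl.snapshot(n);a=np.arange(.04,-.17,-1/k);b=np.arange(.15,-.15,-1/k);aa,bb=np.meshgrid(a,b,indexing='ij')
        P=peg("middle")+aa[...,None]*xs+bb[...,None]*np.cross(zs,xs)+h*zs
        m=proj(s,P.reshape(-1,3)).astype(np.float32).reshape(*aa.shape,2)
        I=[cv2.remap(x,m,None,1).astype(int) for x in(cv2.imread(f),s["color"])]
        N=[(i[...,2]-i[...,0]<22) for i in I]
        for kk,y in(("long",.09),("middle",0),("short",-.09)):
            j=int((.15-y)*k);sl=slice(j-40,j+40);o=[]
            for q in(0,1):
                r,c=np.nonzero(N[q][:,sl]);bar=N[q][80:120,sl];bc=np.nonzero(bar)[1]
                o.append(dict(n=len(r),x=(int(np.percentile(40-r,1)),int(np.percentile(40-r,99))),bar_y=(round(float(40-np.percentile(bc,2)),0),round(float(40-np.percentile(bc,98)),0)) if len(bc) else None,bright=int(I[q][90:120,j-4:j+5].mean())))
            print(n,kk,o[0],"->",o[1])
board2()
E
python3 board2.py
```

```text
top long {'n': 4460, 'x': (-169, 21), 'bar_y': (10.0, -7.0), 'bright': 107} -> {'n': 4385, 'x': (-169, 20), 'bar_y': (10.0, -7.0), 'bright': 126}
top middle {'n': 3909, 'x': (-137, 21), 'bar_y': (10.0, -7.0), 'bright': 109} -> {'n': 4047, 'x': (-142, 20), 'bar_y': (10.0, -6.0), 'bright': 149}
top short {'n': 3185, 'x': (-97, 21), 'bar_y': (16.0, -13.0), 'bright': 110} -> {'n': 3129, 'x': (-97, 21), 'bar_y': (16.0, -12.0), 'bright': 129}
scene long {'n': 3943, 'x': (-169, 15), 'bar_y': (10.0, -4.0), 'bright': 113} -> {'n': 3874, 'x': (-169, 15), 'bar_y': (10.0, -4.0), 'bright': 125}
scene middle {'n': 3734, 'x': (-139, 15), 'bar_y': (38.0, -4.0), 'bright': 111} -> {'n': 4661, 'x': (-151, 15), 'bar_y': (37.0, -4.0), 'bright': 119}
scene short {'n': 3211, 'x': (-100, 16), 'bar_y': (39.0, -5.0), 'bright': 112} -> {'n': 3170, 'x': (-100, 16), 'bar_y': (39.0, -5.0), 'bright': 125}
```

The middle spanner hangs in its outline, with its lower end 5–12 mm below the paint as expected for a hung eye. Next the long one.

move_arm([
  [[51,-142,67],[0,-10.1,0],0.5],
  [[51,-142,67],[0,-10.1,0],0.5],
  [[51,-142,67],[0,-10.1,0],0.5],
  [[51,-142,67],[0,-10.1,0],0.5],
  [[51,-142,67],[0,-10.1,0],0.5],
])

```text
clock: 37.17
tool_pos: [0.5857, -0.2316, 0.2086]
orientation: [-179.7, 10.1, -0.7]
force: [0.1, -1.2, 0.2]
opening: 0.0437
gripper_force: 0.0
```

move_arm([
  [[61,-142,57],[0,-10.2,0],0.5],
  [[61,-142,57],[0,-10.2,0],0.5],
  [[61,-142,57],[0,-10.2,0],0.5],
  [[61,-142,57],[0,-10.2,0],0.5],
  [[61,-142,57],[0,-10.2,0],0.5],
  [[61,-142,57],[0,-10.2,0],0.5],
  [[61,-142,57],[0,-10.2,0],0.5],
])

```text
clock: 37.75
tool_pos: [0.6377, -0.096, 0.1464]
orientation: [-179.8, 20.1, -0.9]
force: [0.0, -0.4, 0.5]
opening: 0.0439
gripper_force: 0.0
```

```bash
python3 st.py long 1 2 30
```

```text
t 37.75 at [ 0.6377 -0.096   0.1464] [-179.8   20.1   -0.9] open 0.0439 gf 0.0 F [ 0.  -0.4  0.5]
[41, -1, 112] [-0.2, 0.1, -0.1] 0.5 rows 6 | -> [ 0.638 -0.095  0.027] q [  7  40   1  -3 -71  83]
```

move_arm([
  [[11,0,30],[0,0,0],0.5],
  [[22,0,60],[0,0,0],0.5],
  [[32,0,88],[0,0,0],0.5],
  [[38,0,104],[0,0,0],0.5],
  [[41,0,112],[0,0,0],0.5],
  [[41,0,112],[0,0,0],0.5],
])

```text
clock: 38.25
tool_pos: [0.6365, -0.0973, 0.026]
orientation: [-179.8, 20.2, -1.1]
force: [-0.5, 0.3, -0.1]
opening: 0.0439
gripper_force: 0.0
```

move_arm([
  [[0,0,0],[0,0,0],1],
  [[0,0,0],[0,0,0],1],
  [[0,0,0],[0,0,0],1],
  [[0,0,0],[0,0,0],1],
  [[0,0,0],[0,0,0],1],
  [[0,0,0],[0,0,0],1],
  [[0,0,0],[0,0,0],1],
])

```text
clock: 38.83
tool_pos: [0.6381, -0.0962, 0.0281]
orientation: [-179.8, 20.0, -0.9]
force: [0.7, 0.2, 6.1]
opening: 0.0174
gripper_force: 30.0
```

```bash
python3 st.py long 2 5
```

```text
t 38.83 at [ 0.6381 -0.0962  0.0281] [-179.8   20.    -0.9] open 0.0174 gf 30.0 F [0.7 0.2 6.1]
[-82, -2, -224] [-0.2, 0.0, -0.1] 1 rows 7 | -> [ 0.638 -0.095  0.267] q [  7  29  16  -3 -96  82] 
[-93, -186, 66] [-1.8, 14.4, -20.3] 1 rows 6 | -> [0.531 0.093 0.237] q [ 28  11 -12  -4 -71  82] 
[-35, -211, 43] [-1.8, 14.4, -20.3] 1 rows 9 | -> [0.424 0.281 0.207] q [ 58   1 -32   4 -48  69] 
[18, 0, 52] [0.0, -0.0, -0.0] 1 rows 5 | -> [0.445 0.298 0.159] q [ 57   6 -33   5 -41  69]
```

move_arm([
  [[-3,0,-8],[0,0,0],1],
  [[-8,0,-23],[0,0,0],1],
  [[-17,0,-47],[0,0,0],1],
  [[-28,0,-77],[0,0,0],1],
  [[-41,0,-112],[0,0,0],1],
  [[-53,0,-146],[0,0,0],1],
  [[-65,0,-178],[0,0,0],1],
  [[-75,-1,-206],[0,0,0],1],
  [[-82,-2,-224],[0,0,0],1],
])

```text
clock: 39.58
tool_pos: [0.638, -0.0953, 0.2696]
orientation: [-179.8, 19.9, -1.0]
force: [0.7, 0.1, -1.2]
opening: 0.0169
gripper_force: 30.0
```

move_arm([
  [[-10,-20,7],[-0.2,1.5,-2.2],1],
  [[-26,-51,18],[-0.5,4,-5.6],1],
  [[-42,-85,30],[-0.8,6.6,-9.2],1],
  [[-59,-119,42],[-1.1,9.2,-13],1],
  [[-76,-153,54],[-1.4,11.8,-16.7],1],
  [[-93,-186,66],[-1.8,14.4,-20.3],1],
])

```text
clock: 40.08
tool_pos: [0.5295, 0.0943, 0.2361]
orientation: [-177.1, 4.9, 19.5]
force: [1.3, 1.3, -1.1]
opening: 0.0167
gripper_force: 30.0
```

move_arm([
  [[-6,-34,7],[-0.3,2.3,-3.3],1],
  [[-12,-68,14],[-0.6,4.6,-6.6],1],
  [[-17,-102,21],[-0.9,7,-9.9],1],
  [[-23,-136,28],[-1.2,9.3,-13],1],
  [[-28,-167,34],[-1.4,11.4,-16],1],
  [[-32,-194,39],[-1.6,13.2,-18.6],1],
  [[-35,-211,43],[-1.8,14.4,-20.3],1],
  [[-35,-211,43],[-1.8,14.4,-20.3],1],
  [[-35,-211,43],[-1.8,14.4,-20.3],1],
  [[-35,-211,43],[-1.8,14.4,-20.3],1],
])

```text
clock: 40.92
tool_pos: [0.4246, 0.2811, 0.2071]
orientation: [-179.8, -10.1, 39.2]
force: [-0.1, 1.3, -1.3]
opening: 0.0169
gripper_force: 30.0
```

```bash
python3 st.py long 4 6 20; python3 eye.py long .0015
```

```text
t 40.92 at [0.4246 0.2811 0.2071] [-179.8  -10.1   39.2] open 0.0169 gf 30.0 F [-0.1  1.3 -1.3]
[17, 0, 52] [-0.1, -0.1, -0.3] 1 rows 6 | -> [0.445 0.298 0.159] q [ 57   6 -33   5 -41  69] 
[23, 0, 63] [-0.0, 0.0, 0.0] 1 rows 7 | -> [0.47  0.319 0.101] q [ 56  14 -34   5 -33  70] 
eye in peg frame mm [ -0.6  -0.8 128.4] x axis [0.671 0.547 0.501] F [-0.1  1.3 -1.3] open 0.0169 gf 29.988765120506287
```

move_arm([
  [[6,0,18],[0,0,0],1],
  [[12,0,36],[0,0,0],1],
  [[17,0,52],[0,0,0],1],
  [[17,0,52],[0,0,0],1],
  [[17,0,52],[0,0,0],1],
])

```text
clock: 41.33
tool_pos: [0.4452, 0.2966, 0.1579]
orientation: [-179.9, -9.9, 39.1]
force: [0.4, 0.7, -1.9]
opening: 0.0169
gripper_force: 30.0
```

```bash
python3 eye.py long .0015;python3 st.py long 5 6 20
```

```text
eye in peg frame mm [-2.9 -2.1 72.8] x axis [0.673 0.546 0.499] F [ 0.4  0.7 -1.9] open 0.0169 gf 29.98880535364151
t 41.33 at [0.4452 0.2966 0.1579] [-179.9   -9.9   39.1] open 0.0169 gf 30.0 F [ 0.4  0.7 -1.9]
[24, -2, 62] [-0.0, 0.1, -0.4] 1 rows 7 | -> [0.47  0.32  0.101] q [ 56  14 -34   5 -33  70]
```

move_arm([
  [[5,-1,14],[0,0,0],1],
  [[11,-1,28],[0,0,0],1],
  [[16,-1,42],[0,0,0],1],
  [[20,-1,52],[0,0,0],1],
  [[23,-1,60],[0,0,0],1],
  [[23,-1,60],[0,0,0],1],
  [[23,-1,60],[0,0,0],1],
])

```text
clock: 41.92
tool_pos: [0.4698, 0.3194, 0.1038]
orientation: [-179.9, -10.1, 39.2]
force: [-0.3, 0.6, -1.7]
opening: 0.0171
gripper_force: 30.0
```

```bash
python3 eye.py long .0015
```

```text
eye in peg frame mm [-0.9 -0.   9.4] x axis [0.671 0.547 0.501] F [-0.3  0.6 -1.7] open 0.0171 gf 29.988960027694702
```

move_arm([
  [[1,0,3],[0,0,0],1],
  [[1,0,3],[0,0,0],1],
  [[1,0,3],[0,0,0],0.6],
  [[1,0,3],[0,0,0],0.6],
  [[1,0,3],[0,0,0],0.6],
  [[1,0,3],[0,0,0],0.6],
  [[1,0,3],[0,0,0],0.6],
  [[-9,0,-25],[0,0,0],0.6],
  [[-21,0,-57],[0,0,0],0.6],
  [[-36,0,-98],[0,0,0],0.6],
])

```text
clock: 42.75
tool_pos: [0.429, 0.2858, 0.1912]
orientation: [-179.9, -9.9, 39.2]
force: [1.0, 0.8, 0.7]
opening: 0.0351
gripper_force: 0.0
```

Run:
```python
from span import *
plan([((.52,-.0,.36),tool(yd(-1),[0,0,-1]),.5,1),((.53,-.4,.30),tool(yd(-1),[0,0,-1]),.5,1)])
```

```text
t 42.75 at [0.429  0.2858 0.1912] [-179.9   -9.9   39.2] open 0.0351 gf 0.0 F [1.  0.8 0.7]
[-80, 279, -186] [-3.5, -9.4, 40.1] 0.5 rows 10 | -> [ 0.52 -0.    0.36] q [ 22   3  -7   0 -80  67] 
[8, 200, 30] [-0.0, -0.0, 0.0] 0.5 rows 6 | -> [ 0.525 -0.2    0.33 ] q [ -1   7  -6   0 -77  90] 
[9, 199, 30] [-0.0, -0.0, 0.0] 0.5 rows 7 | -> [ 0.53 -0.4   0.3 ] q [-20  18   4   0 -76 109]
```

move_arm([
  [[-20,40,-70],[0,0,0],0.5],
  [[-80,279,-186],[-3.5,-9.4,40.1],0.5],
  [[-80,279,-186],[-3.5,-9.4,40.1],0.5],
  [[-80,279,-186],[-3.5,-9.4,40.1],0.5],
  [[-80,279,-186],[-3.5,-9.4,40.1],0.5],
  [[-80,279,-186],[-3.5,-9.4,40.1],0.5],
  [[-80,279,-186],[-3.5,-9.4,40.1],0.5],
  [[-80,279,-186],[-3.5,-9.4,40.1],0.5],
  [[-80,279,-186],[-3.5,-9.4,40.1],0.5],
  [[-80,279,-186],[-3.5,-9.4,40.1],0.5],
])

```text
clock: 43.58
tool_pos: [0.522, -0.0027, 0.3624]
orientation: [-179.8, -0.3, -1.1]
force: [-0.5, 0.3, -0.6]
opening: 0.0437
gripper_force: 0.0
```

move_arm([
  [[17,399,60],[0,0,0],0.5],
  [[17,399,60],[0,0,0],0.5],
  [[17,399,60],[0,0,0],0.5],
  [[17,399,60],[0,0,0],0.5],
  [[17,399,60],[0,0,0],0.5],
  [[17,399,60],[0,0,0],0.5],
  [[17,399,60],[0,0,0],0.5],
  [[17,399,60],[0,0,0],0.5],
  [[17,399,60],[0,0,0],0.5],
  [[17,399,60],[0,0,0],0.5],
])

```text
clock: 44.42
tool_pos: [0.5306, -0.4013, 0.2973]
orientation: [-179.7, -0.1, -1.0]
force: [0.7, 0.9, 0.4]
opening: 0.0438
gripper_force: 0.0
```

```bash
python3 board2.py
python3 - <<'E'
from span import *
for n in("top","scene"):
    for o in spanners(ctrl.snapshot(n)): print(n,o)
E
```

```text
top long {'n': 4460, 'x': (-169, 21), 'bar_y': (10.0, -7.0), 'bright': 107} -> {'n': 4434, 'x': (-169, 20), 'bar_y': (10.0, -6.0), 'bright': 145}
top middle {'n': 3909, 'x': (-137, 21), 'bar_y': (10.0, -7.0), 'bright': 109} -> {'n': 4046, 'x': (-142, 20), 'bar_y': (10.0, -6.0), 'bright': 147}
top short {'n': 3185, 'x': (-97, 21), 'bar_y': (16.0, -13.0), 'bright': 110} -> {'n': 3128, 'x': (-97, 21), 'bar_y': (16.0, -12.0), 'bright': 128}
scene long {'n': 3943, 'x': (-169, 15), 'bar_y': (10.0, -4.0), 'bright': 113} -> {'n': 4740, 'x': (-169, 14), 'bar_y': (15.0, -2.0), 'bright': 109}
scene middle {'n': 3734, 'x': (-139, 15), 'bar_y': (38.0, -4.0), 'bright': 111} -> {'n': 4658, 'x': (-150, 15), 'bar_y': (37.0, -4.0), 'bright': 119}
scene short {'n': 3211, 'x': (-100, 16), 'bar_y': (39.0, -5.0), 'bright': 112} -> {'n': 3170, 'x': (-100, 16), 'bar_y': (39.0, -5.0), 'bright': 125}
top {'L': np.float64(0.1195), 'mid': array([ 0.6599, -0.1784]), 'eye': array([ 0.6976, -0.1795]), 'yaw': np.float64(-1.6), 'W': (np.float64(0.045), np.float64(0.034))}
scene {'L': np.float64(0.1242), 'mid': array([ 0.6589, -0.1816]), 'eye': array([ 0.699 , -0.1825]), 'yaw': np.float64(-1.4), 'W': (np.float64(0.045), np.float64(0.038))}
```

Long hangs in its outline as well (bar on the line, bright steel). Now the short one.

```bash
python3 - <<'E'
from span import *
M=meas();np.save("M.npy",M,allow_pickle=True)
E
python3 st.py short 0 2
```

```text
short 2 [0.001 0.003 0.001 0.003 0.1  ] [ 0.6594 -0.18    0.6983 -0.1808 -1.35  ]
t 44.72 at [ 0.5313 -0.3979  0.299 ] [-1.798e+02 -1.000e-01 -9.000e-01] open 0.0438 gf 0.0 F [ 0.8 -0.   0.2]
[111, -219, 154] [-0.3, 11.9, 0.4] 0.5 rows 10 | -> [ 0.646 -0.18   0.146] q [  1  19 -18   1 -42  87] 
[-25, 0, 117] [0.0, -0.0, 0.0] 0.5 rows 5 | -> [ 0.646 -0.18   0.027] q [  1  27 -24   1 -27  86]
```

move_arm([
  [[111,-219,154],[0,11.9,0.4],0.5],
  [[111,-219,154],[0,11.9,0.4],0.5],
  [[111,-219,154],[0,11.9,0.4],0.5],
  [[111,-219,154],[0,11.9,0.4],0.5],
  [[111,-219,154],[0,11.9,0.4],0.5],
  [[111,-219,154],[0,11.9,0.4],0.5],
  [[111,-219,154],[0,11.9,0.4],0.5],
  [[111,-219,154],[0,11.9,0.4],0.5],
  [[111,-219,154],[0,11.9,0.4],0.5],
  [[111,-219,154],[0,11.9,0.4],0.5],
])

```text
clock: 45.55
tool_pos: [0.6464, -0.1797, 0.147]
orientation: [-179.7, -12.1, -1.2]
force: [0.2, 0.3, -0.3]
opening: 0.0439
gripper_force: 0.0
```

```bash
python3 st.py short 1 2 30
```

```text
t 45.55 at [ 0.6464 -0.1797  0.147 ] [-179.7  -12.1   -1.2] open 0.0439 gf 0.0 F [ 0.2  0.3 -0.3]
[-26, 1, 118] [-0.3, -0.1, 0.1] 0.5 rows 7 | -> [ 0.646 -0.18   0.026] q [  1  27 -24   1 -27  86]
```

move_arm([
  [[-7,1,30],[0,0,0],0.5],
  [[-13,1,60],[0,0,0],0.5],
  [[-18,1,82],[0,0,0],0.5],
  [[-22,1,98],[0,0,0],0.5],
  [[-24,1,110],[0,0,0],0.5],
  [[-26,1,118],[0,0,0],0.5],
  [[-26,1,118],[0,0,0],0.5],
])

```text
clock: 46.13
tool_pos: [0.6446, -0.1821, 0.0247]
orientation: [-179.7, -12.0, -1.5]
force: [-0.1, -0.8, 0.4]
opening: 0.0435
gripper_force: 0.0
```

move_arm([
  [[0,0,0],[0,0,0],1],
  [[0,0,0],[0,0,0],1],
  [[0,0,0],[0,0,0],1],
  [[0,0,0],[0,0,0],1],
  [[0,0,0],[0,0,0],1],
  [[0,0,0],[0,0,0],1],
  [[0,0,0],[0,0,0],1],
])

```text
clock: 46.72
tool_pos: [0.6457, -0.1816, 0.0262]
orientation: [-179.7, -12.1, -1.4]
force: [-1.7, 0.9, 5.9]
opening: 0.0175
gripper_force: 30.0
```

```bash
python3 st.py short 2 6
```

```text
t 46.72 at [ 0.6457 -0.1816  0.0262] [-179.7  -12.1   -1.4] open 0.0175 gf 30.0 F [-1.7  0.9  5.9]
[50, -3, -235] [-0.3, -0.1, -0.0] 1 rows 8 | -> [ 0.645 -0.18   0.266] q [  1  13  -9   1 -56  87] 
[-45, -172, 9] [9.4, 14.4, -18.4] 1 rows 5 | -> [ 0.607 -0.007  0.248] q [ 15   2 -25  -7 -36  98] 
[6, -176, 34] [9.4, 14.3, -18.4] 1 rows 8 | -> [0.569 0.167 0.229] q [ 30  -2 -33 -22 -18 118] 
[-12, 0, 53] [0.0, 0.0, 0.0] 1 rows 5 | -> [0.59  0.184 0.182] q [ 29   5 -31 -30 -15 128] 
[-14, 0, 66] [0.0, 0.0, 0.0] 1 rows 5 | -> [0.616 0.206 0.123] q [ 26  13 -26 -44 -13 143]
```

move_arm([
  [[2,0,-8],[0,0,0],1],
  [[5,0,-24],[0,0,0],1],
  [[10,0,-48],[0,0,0],1],
  [[17,-1,-80],[0,0,0],1],
  [[25,-1,-116],[0,0,0],1],
  [[33,-2,-152],[0,0,0],1],
  [[40,-2,-188],[0,0,0],1],
  [[46,-3,-217],[0,0,0],1],
  [[50,-3,-235],[0,0,0],1],
])

```text
clock: 47.47
tool_pos: [0.6458, -0.1798, 0.2706]
orientation: [-179.7, -12.3, -1.4]
force: [1.2, 0.6, -0.8]
opening: 0.0175
gripper_force: 30.0
```

move_arm([
  [[-5,-18,1],[1,1.5,-2],1],
  [[-12,-45,2],[2.5,3.8,-4.8],1],
  [[-20,-77,4],[4.2,6.4,-8.2],1],
  [[-28,-109,6],[6,9.1,-11.7],1],
  [[-37,-141,7],[7.7,11.8,-15],1],
  [[-45,-172,9],[9.4,14.4,-18.4],1],
])

```text
clock: 47.97
tool_pos: [0.6059, -0.0054, 0.2485]
orientation: [-176.6, -27.3, 17.7]
force: [0.6, 1.1, -0.9]
opening: 0.0175
gripper_force: 30.0
```

move_arm([
  [[1,-29,6],[1.6,2.4,-3],1],
  [[2,-58,11],[3.1,4.7,-6],1],
  [[3,-87,17],[4.7,7.1,-9.1],1],
  [[4,-115,22],[6.2,9.4,-12],1],
  [[5,-140,27],[7.5,11.4,-14.7],1],
  [[6,-162,31],[8.7,13.2,-17],1],
  [[6,-176,34],[9.4,14.3,-18.4],1],
  [[6,-176,34],[9.4,14.3,-18.4],1],
  [[6,-176,34],[9.4,14.3,-18.4],1],
  [[6,-176,34],[9.4,14.3,-18.4],1],
])

```text
clock: 48.8
tool_pos: [0.5689, 0.1673, 0.2302]
orientation: [-179.7, -42.2, 39.3]
force: [-0.4, 0.0, -0.8]
opening: 0.0175
gripper_force: 30.0
```

```bash
python3 eye.py short 0;python3 st.py short 4 6 20
```

```text
eye in peg frame mm [ -1.3   0.  131. ] x axis [0.668 0.549 0.503] F [-0.4  0.  -0.8] open 0.0175 gf 29.997941851615906
t 48.8 at [0.5689 0.1673 0.2302] [-179.7  -42.2   39.3] open 0.0175 gf 30.0 F [-0.4  0.  -0.8]
[-12, 0, 54] [-0.2, -0.2, -0.1] 1 rows 6 | -> [0.59  0.185 0.182] q [ 29   5 -31 -30 -14 127] 
[-14, 0, 66] [0.0, 0.0, -0.0] 1 rows 7 | -> [0.616 0.206 0.124] q [ 26  13 -26 -43 -13 143]
```

move_arm([
  [[-4,0,18],[0,0,0],1],
  [[-8,0,36],[0,0,0],1],
  [[-12,0,54],[0,0,0],1],
  [[-12,0,54],[0,0,0],1],
  [[-12,0,54],[0,0,0],1],
])

```text
clock: 49.22
tool_pos: [0.5902, 0.1843, 0.181]
orientation: [-179.7, -42.1, 39.2]
force: [0.8, 0.3, -0.4]
opening: 0.0173
gripper_force: 30.0
```

```bash
python3 eye.py short 0;python3 st.py short 5 6 20
```

```text
eye in peg frame mm [-2.3 -0.5 74.7] x axis [0.669 0.548 0.501] F [ 0.8  0.3 -0.4] open 0.0173 gf 29.998072385787964
t 49.22 at [0.5902 0.1843 0.181 ] [-179.7  -42.1   39.2] open 0.0173 gf 30.0 F [ 0.8  0.3 -0.4]
[-14, 0, 65] [-0.2, -0.1, -0.2] 1 rows 7 | -> [0.616 0.206 0.123] q [ 26  13 -26 -44 -13 143]
```

move_arm([
  [[-3,0,14],[0,0,0],1],
  [[-6,0,28],[0,0,0],1],
  [[-9,0,42],[0,0,0],1],
  [[-11,0,54],[0,0,0],1],
  [[-14,0,64],[0,0,0],1],
  [[-14,0,64],[0,0,0],1],
  [[-14,0,64],[0,0,0],1],
])

```text
clock: 49.8
tool_pos: [0.6151, 0.2054, 0.1257]
orientation: [-179.7, -42.2, 39.3]
force: [-0.4, -0.4, -0.9]
opening: 0.0175
gripper_force: 30.0
```

```bash
python3 eye.py short 0
```

```text
eye in peg frame mm [-1.6 -0.  10.6] x axis [0.668 0.548 0.503] F [-0.4 -0.4 -0.9] open 0.0175 gf 29.998107254505157
```

move_arm([
  [[-1,0,3],[0,0,0],1],
  [[-1,0,3],[0,0,0],1],
  [[-1,0,3],[0,0,0],0.6],
  [[-1,0,3],[0,0,0],0.6],
  [[-1,0,3],[0,0,0],0.6],
  [[-1,0,3],[0,0,0],0.6],
  [[-1,0,3],[0,0,0],0.6],
  [[5,0,-25],[0,0,0],0.6],
  [[13,0,-62],[0,0,0],0.6],
  [[21,0,-100],[0,0,0],0.6],
])

```text
clock: 50.63
tool_pos: [0.575, 0.1724, 0.2128]
orientation: [-179.7, -42.0, 39.3]
force: [-0.5, 0.5, 0.7]
opening: 0.0353
gripper_force: 0.0
```

Run:
```python
from span import *
plan([((.56,-.03,.36),tool(yd(-1),[0,0,-1]),.5,1),((.60,-.06,.36),tool(yd(-1),[0,0,-1]),.5,1)])
```

```text
t 50.63 at [0.575  0.1724 0.2128] [-179.7  -42.    39.3] open 0.0353 gf 0.0 F [-0.5  0.5  0.7]
[-5, 146, -204] [-15.0, -40.2, 38.5] 0.5 rows 10 | -> [ 0.56 -0.03  0.36] q [ 17   7  -3   0 -80  72] 
[41, 29, 0] [-0.0, 0.0, 0.0] 0.5 rows 3 | -> [ 0.6  -0.06  0.36] q [ 13  11   2   0 -81  76]
```

move_arm([
  [[10,10,-60],[0,0,0],0.5],
  [[-5,146,-204],[-15,-40.2,38.5],0.5],
  [[-5,146,-204],[-15,-40.2,38.5],0.5],
  [[-5,146,-204],[-15,-40.2,38.5],0.5],
  [[-5,146,-204],[-15,-40.2,38.5],0.5],
  [[-5,146,-204],[-15,-40.2,38.5],0.5],
  [[-5,146,-204],[-15,-40.2,38.5],0.5],
  [[-5,146,-204],[-15,-40.2,38.5],0.5],
  [[-5,146,-204],[-15,-40.2,38.5],0.5],
  [[-5,146,-204],[-15,-40.2,38.5],0.5],
])

```text
clock: 51.47
tool_pos: [0.5611, -0.0294, 0.3593]
orientation: [179.9, 0.3, -1.2]
force: [0.3, -0.1, 0.5]
opening: 0.0436
gripper_force: 0.0
```

```bash
cat > fin.py <<'E'
from panflat import *
panflat()
s=ctrl.snapshot("top");B=s["color"]
for n in("top","scene"):
    s=ctrl.snapshot(n);i0=cv2.imread(f"pics/{n}0.png").astype(int)
    for nm,P,r in(("bottle cap",[.426,.465,.15],8),("plane knob",[.684,-.274,.077],8)):
        u,v=proj(s,P)[0].astype(int);print(n,nm,"mean diff",abs(s["color"][v-r:v+r,u-r:u+r].astype(int)-i0[v-r:v+r,u-r:u+r]).mean().round(1))
E
python3 fin.py; python3 board2.py | grep -v xxx
```

```text
top rim centre [ 0.4201 -0.3711  0.0842] rms 0.0007 n 30
  wood px in pan 0 mean dir None
scene rim centre [ 0.4207 -0.3753  0.0838] rms 0.0008 n 24
  wood px in pan 0 mean dir None
top bottle cap mean diff 21.5
top plane knob mean diff 18.6
scene bottle cap mean diff 5.8
scene plane knob mean diff 5.6
top long {'n': 4460, 'x': (-169, 21), 'bar_y': (10.0, -7.0), 'bright': 107} -> {'n': 3347, 'x': (-97, 21), 'bar_y': (39.0, 4.0), 'bright': 98}Traceback (most recent call last):
  File "board2.py", line 15, in <module>
    board2()
    ~~~~~~^^
  File "board2.py", line 13, in board2
    o.append(dict(n=len(r),x=(int(np.percentile(40-r,1)),int(np.percentile(40-r,99))),bar_y=(round(float(40-np.percentile(bc,2)),0),round(float(40-np.percentile(bc,98)),0)) if len(bc) else None,bright=int(I[q][90:120,j-4:j+5].mean())))
                                  ~~~~~~~~~~~~~^^^^^^^^
    return _quantile_unchecked(
        a, q, axis, out, overwrite_input, method, keepdims, weights)
    return _ureduce(a,
                    func=_quantile_ureduce_func,
    ...<5 lines>...
                    overwrite_input=overwrite_input,
                    method=method)
    r = func(a, **kwargs)
    result = _quantile(arr,
                       quantiles=q,
    ...<2 lines>...
                       out=out,
                       weights=wgt)
    previous = arr[previous_indexes]
               ~~~^^^^^^^^^^^^^^^^^^
IndexError: index 0 is out of bounds for axis 0 with size 0
```

The pan is good. Move aside for a last look at the board.

move_arm([
  [[-30,370,20],[0,0,0],0.5],
  [[-30,370,20],[0,0,0],0.5],
  [[-30,370,20],[0,0,0],0.5],
  [[-30,370,20],[0,0,0],0.5],
  [[-30,370,20],[0,0,0],0.5],
  [[-30,370,20],[0,0,0],0.5],
  [[-30,370,20],[0,0,0],0.5],
  [[-30,370,20],[0,0,0],0.5],
  [[-30,370,20],[0,0,0],0.5],
  [[-30,370,20],[0,0,0],0.5],
])

```text
clock: 52.6
tool_pos: [0.5219, -0.4045, 0.3387]
orientation: [-179.9, -0.1, -1.1]
force: [0.5, 0.8, -0.9]
opening: 0.0436
gripper_force: 0.0
```

```bash
python3 board2.py
python3 - <<'E'
from span import *
for n in("top","scene"):
    s=ctrl.snapshot(n);print(n,[o["L"] for o in spanners(s)])
    i0=cv2.imread(f"pics/{n}0.png").astype(int)
    for nm,P,r in(("bottle cap",[.426,.465,.15],8),("plane knob",[.684,-.274,.077],8)):
        u,v=proj(s,P)[0].astype(int);print(n,nm,abs(s["color"][v-r:v+r,u-r:u+r].astype(int)-i0[v-r:v+r,u-r:u+r]).mean().round(1))
    # fit of a spanner model on the board: share of steel-bright pixels inside spanner (eye hung 8 mm low) in each column
    for k in C:
        L={"long":.2,"middle":.16,"short":.12}[k];ys=np.cross(zs,xs);best=[]
        g=cv2.cvtColor(s["color"],cv2.COLOR_BGR2GRAY).astype(np.float32)
        for h in(.005,.02):
          for dx in(-.008,0,.006):
            for yaw in(-.3,-.15,-.05,0,.05,.15,.3):
                R2=lambda a,b:peg(k)+zs*(h+.005)+xs*dx+(xs*np.cos(yaw)+ys*np.sin(yaw))*a+(ys*np.cos(yaw)-xs*np.sin(yaw))*b
                a=np.linspace(-L+.05,-.026,25);ins=np.array([R2(i,j) for i in a for j in(-.006,0,.006)]);out=np.array([R2(i,j) for i in a for j in(-.0125,.0125)])
                col=lambda P:cv2.remap(s["color"].astype(np.float32),proj(s,P).astype(np.float32).reshape(-1,1,2),None,1)[:,0]
                f=lambda c:c[:,2]-c[:,0]
                best.append((round(float(f(col(out)).mean()-f(col(ins)).mean()),1),h,dx,yaw))
        print(n,k,sorted(best)[-3:])
E
```

```text
top long {'n': 4460, 'x': (-169, 21), 'bar_y': (10.0, -7.0), 'bright': 107} -> {'n': 4437, 'x': (-169, 20), 'bar_y': (10.0, -6.0), 'bright': 144}
top middle {'n': 3909, 'x': (-137, 21), 'bar_y': (10.0, -7.0), 'bright': 109} -> {'n': 4051, 'x': (-142, 20), 'bar_y': (10.0, -6.0), 'bright': 146}
top short {'n': 3185, 'x': (-97, 21), 'bar_y': (16.0, -13.0), 'bright': 110} -> {'n': 3734, 'x': (-101, 21), 'bar_y': (20.0, -12.0), 'bright': 138}
scene long {'n': 3943, 'x': (-169, 15), 'bar_y': (10.0, -4.0), 'bright': 113} -> {'n': 4722, 'x': (-169, 14), 'bar_y': (15.0, -2.0), 'bright': 109}
scene middle {'n': 3734, 'x': (-139, 15), 'bar_y': (38.0, -4.0), 'bright': 111} -> {'n': 4650, 'x': (-150, 15), 'bar_y': (28.0, -4.0), 'bright': 119}
scene short {'n': 3211, 'x': (-100, 16), 'bar_y': (39.0, -5.0), 'bright': 112} -> {'n': 4512, 'x': (-110, 15), 'bar_y': (38.0, -5.0), 'bright': 111}
top []
top bottle cap 15.2
top plane knob 18.0
top long [(42.0, 0.005, 0, 0), (43.6, 0.02, 0, 0), (44.1, 0.02, 0.006, 0)]
top middle [(38.3, 0.005, 0, 0), (38.7, 0.02, 0, 0), (39.3, 0.02, 0.006, 0)]
top short [(26.6, 0.02, 0, -0.15), (27.0, 0.005, 0.006, -0.05), (27.1, 0.005, 0, -0.05)]
scene []
scene bottle cap 11.8
scene plane knob 11.3
scene long [(28.4, 0.005, -0.008, 0.05), (28.6, 0.005, 0.006, 0.05), (28.9, 0.005, 0, 0.05)]
scene middle [(28.8, 0.005, -0.008, 0.05), (30.0, 0.005, 0.006, 0.05), (30.2, 0.005, 0, 0.05)]
scene short [(21.6, 0.005, 0.006, 0.15), (22.1, 0.005, -0.008, 0.15), (22.5, 0.005, 0, 0.15)]
```

```bash
python3 -c "
from plant import ctrl
print(ctrl.close_job())"
```

```text
the job is handed in; nothing more can be done
None
```

I handed the job in at about 53 s; no verdict came back. The camera checks showed all three offcuts in the box, the empty pan upright on its cork mat, and the three spanners hanging in their own outlines, after one slip in which the pan fell from the gripper against the box and was re-gripped by its rim.

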